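Fill the light stage from the packed stock row

ROBOT

A 7-joint arm with a two-finger parallel gripper is mounted at the origin on the work surface. World frame = base frame: x ahead of the robot, y to its left, z up, the work surface at z = 0. Lengths are in m, angles in rad, forces in N, time in s.
With the tool pointing down it reaches from about 0.4 to 0.925 m from the base axis. Payload 5.6 kg.
Tool frame: the origin (TCP) lies on the mounting face of the last link; the fingertips stand 173 mm ahead of it and the grasp point (between the pads) lies ahead of it (manip.grip_point_offset is the z of the grasp point in the tool frame, in m); z points along the fingers, y is the line along which they close (so a half turn about z gives the same grasp; the last joint's range is limited). The gripper opens to 85 mm and grips with 20 to 120 N. Pads are 22 mm wide; open, the fingers measure 114 mm over their backs; the gripper's body (76 mm by 85 mm) begins 54 mm behind the grasp point. The pads swing forward as they close: fully open they stand 13 mm farther back than shut.
Start: joints at [-1.172, 0.468, -0.012, 1.603, 0.006, 1.071, -0.056], TCP at [0.278, 0.588, 0.405] pointing down, gripper open.
Joint ranges: [-2.53, 2.53], [-0.31, 2.02], [-1.57, 1.55], [0.28, 2.44], [-1.29, 4.43], [0.15, 1.84], [-2.92, 2.92]. Speed limits (rad/s): [2.57, 2.57, 3.14, 3.14, 3.14, 3.14, 3.14].

INTERFACE

Orientations are given as a unit quaternion [w, x, y, z].
In Python, from rig import manip gives the robot as it stands.
- The arm moves only by the shell command python3 -m pendant 'ROWS' [FORCE]. ROWS is JSON, a list of rows, each an object of numbers: "wx", "wy", "wz": the turn, a rotation vector about the tool's x, y, z in units of 8 degrees (1.0 is 8 degrees); "x", "y", "z": the shift along the tool's x, y, z in mm; "claw": the closure in counts, from 0 (fully open) to 255 (shut). A call has exactly 10 rows; each row is the pose to reach, as a shift and turn from the pose commanded when the call began, along the tool's axes at that moment; what a row does not reach only later rows make up. A row lasts 1/8 s, in which the tool goes at most 62.5 mm and 10.7 degrees, less where a joint would pass 70% of its speed; a pose out of reach is approached as far as the arm can. A call with a gripper value outside its range is refused whole. The fingers move at their own pace and stop on an object; FORCE is the grip in N (left out, the last holds). Time passes only in rows, so rows that repeat a pose let the fingers close, or fill a call up. It gives the time, the measured TCP pose, the force, the opening and the grip force at its end, in the units of the state.
- manip.get_obs(): the state, without advancing time (a new reading comes with each control period).
- manip.capture(name): name is "scene" or "side" or "wrist"; returns the picture (400x640x3 uint8, red, green, blue); there is no depth.
- manip.get_calibration(name): a dict with "intrinsics" (3x3 intrinsics, pixels), "k1" (the pictures are not rectified: a ray, as slopes to the right and down, at radius r is drawn at 1 + k1 r^2 times it, then the intrinsics apply), "R" (3x3) and "t" (3): a world point X has camera coordinates R X + t. Camera axes: x right, y down, z forward; pixel columns grow to the right and rows downward; lengths in m; the calibration is good to about 2 mm. A picture is of the moment at which its call begins: read the wrist's pose just before it. get_calibration takes no time and is no camera call; for the wrist camera it gives the pose at the moment of the call.
- manip.sign_off(): hands the job in; it is judged then, once.
Trained networks look in the newest picture that a camera, given by its name, has taken for a name from the list of things; names that differ only in an ending like _2 or _b are one class to them, and where a whole thing is asked for, a point or a joint stands for the part that bears it (a point fixed in the world has none). Each returns a list of dicts, best first, with "confidence" (0 to 1); they miss things now and then, are a little off and sometimes report something else, mostly with a low value. They report only what shows in the picture. A call takes as long as a camera call. They do not tell look-alikes from the thing itself.
- manip.look_for(camera, query): "at" ([column, row] in pixels, amid what is visible of it).
- manip.cut_out(camera, query): "mask" (400x640 bool, what is visible of it) and "at" ([column, row] in pixels, amid what is visible of it).
- manip.landmark_of(camera, query): "at" ([column, row] in pixels: a listed point, or the origin of a listed thing).
The state is a dict: "clock": time; "joint_pos": joint angles; "qvel": joint speeds; "tau": joint torques, N m; "tool_pos": TCP position; "eef_rot": TCP orientation; "force": force on the tool from outside, world axes, zero at the start; "torque": the same for the moment, N m; "width": finger opening in m; "gripper_force": force on a finger pad.
Only numpy, scipy, OpenCV 4.12 (cv2) and the standard library are available. Lean on these libraries where they do the work, as an engineer would, in place of code of your own. Each camera call takes 0.05 s, during which the arm holds its last target. There are 200 camera calls.

TASK

Every bay of the light stage's turntable should end up with one culture box standing fully down and upright in it: move the sample pot that was left in one bay to the rubber mat, standing upright, and fill each bay that has no box from the packed stock row (the lamp leaves only the bay that faces you open from above, so turn the turntable by hand). Never pull a box straight up out of the row: tip each one you take forward by its top until it leans by itself on the rack's front rail, then grip it and lift it out. Leave the boxes already on the turntable in their bays, the other stock boxes standing in the row and the flask and jar where they are, and knock nothing over.

Things in the scene. Friction and masses are not known exactly. Their poses are not given: they have to be found in the camera images.
- rack: stock rack, fixed white shelf section. Origin: bench level under the row's middle; row along its y, front towards -x. Floor 14 mm above the bench; five boxes at 37 mm pitch (1 mm gaps) between end plates 80 mm high, fronts at x = -47.5 mm, backs at x = 47.5 mm (each +-2 mm), tops 164 mm above the bench. Behind the row only a rail 30 mm above the floor at x = 58 mm: the upper backs are open.
- rack_rail (a point): middle of the rack's front guard rail, an 8 mm bar along the rack's y, 60 mm above the rack floor, 45 mm in front of the box fronts. A box tipped forward about its lower front edge passes its balance at about 32 degrees, then leans on this rail at about 34 to 40 degrees and stays there by itself, its top clear in front of the row.
- stage: light stage, fixed: round grey drive housing 270 mm across; origin at bench level on the turntable's axis, front towards its -x. A rear column holds a U-shaped lamp, undersides 247 mm above the bench: two bars 24 mm wide, 92 mm either side of the axis, from x = 0 back to x = 158 mm, and a cross bar behind. They bar the way down to side and rear bays; the front is open above.
- carousel (a joint): turn of the stage's turntable since the start, rad, counter-clockwise from above; no stops, stays where left. White disc 320 mm across, top 46 mm above the bench; bay0 to bay3 counter-clockwise at 90 degrees. Midway between bays, 140 mm from the axis, stand round steel turning pegs 14 mm thick, 50 mm high: hold or push one (about 1 N) to turn the disc.
- bay0 (a point): centre of a bay's floor (the disc's top), 92.5 mm from the axis. The bay is a slot pointing at the axis: side walls 42 mm apart inside, 40 mm high, 70 mm long, and a 5 mm lip across each end, 101 mm apart inside. A box stands in it with its 95 mm depth along the slot, centred to about 1 cm.
- bay1 (a point): centre of a bay's floor (the disc's top), 92.5 mm from the axis. The bay is a slot pointing at the axis: side walls 42 mm apart inside, 40 mm high, 70 mm long, and a 5 mm lip across each end, 101 mm apart inside. A box stands in it with its 95 mm depth along the slot, centred to about 1 cm.
- bay2 (a point): centre of a bay's floor (the disc's top), 92.5 mm from the axis. The bay is a slot pointing at the axis: side walls 42 mm apart inside, 40 mm high, 70 mm long, and a 5 mm lip across each end, 101 mm apart inside. A box stands in it with its 95 mm depth along the slot, centred to about 1 cm.
- bay3 (a point): centre of a bay's floor (the disc's top), 92.5 mm from the axis. The bay is a slot pointing at the axis: side walls 42 mm apart inside, 40 mm high, 70 mm long, and a 5 mm lip across each end, 101 mm apart inside. A box stands in it with its 95 mm depth along the slot, centred to about 1 cm.
- box0: in the stock row at the start: white closed culture box with a flush snap lid, 36 mm thick (its y) x 95 mm deep (its x) x 150 mm high, about 0.26 kg; origin at the centre of its underside, z up its height. Stands at the -y end of the rack's row.
- box1: in the stock row at the start: white closed culture box with a flush snap lid, 36 mm thick (its y) x 95 mm deep (its x) x 150 mm high, about 0.26 kg; origin at the centre of its underside, z up its height. Stands second from the -y end in the rack's row.
- box2: in the stock row at the start: white closed culture box with a flush snap lid, 36 mm thick (its y) x 95 mm deep (its x) x 150 mm high, about 0.26 kg; origin at the centre of its underside, z up its height. Stands in the middle of the rack's row.
- box3: in the stock row at the start: white closed culture box with a flush snap lid, 36 mm thick (its y) x 95 mm deep (its x) x 150 mm high, about 0.26 kg; origin at the centre of its underside, z up its height. Stands second from the +y end in the rack's row.
- box4: in the stock row at the start: white closed culture box with a flush snap lid, 36 mm thick (its y) x 95 mm deep (its x) x 150 mm high, about 0.26 kg; origin at the centre of its underside, z up its height. Stands at the +y end of the rack's row.
- set0: (may be absent) already standing in bay0: white closed culture box with a flush snap lid, 36 mm thick (its y) x 95 mm deep (its x) x 150 mm high, about 0.26 kg; origin at the centre of its underside, z up its height.
- set1: (may be absent) already standing in bay1: white closed culture box with a flush snap lid, 36 mm thick (its y) x 95 mm deep (its x) x 150 mm high, about 0.26 kg; origin at the centre of its underside, z up its height.
- set2: (may be absent) already standing in bay2: white closed culture box with a flush snap lid, 36 mm thick (its y) x 95 mm deep (its x) x 150 mm high, about 0.26 kg; origin at the centre of its underside, z up its height.
- pot: low round sample pot with a white screw lid, 38 mm across and 44 mm high (lid the top 15 mm), 60 g; origin at the centre of its underside. Left standing in bay3.
- mat: flat grey rubber bench mat, fixed, 120 mm (its x) x 110 mm (its y), 4 mm thick; origin at the centre of its underside; empty.
- flask: bystander: conical glass flask with foil cap, 80 mm across, 120 mm high; origin at its underside.
- jar: bystander: lidded jar, 62 mm across and 62 mm high; origin at its underside.
There are look-alikes about, which are no part of the job. Leave any yellow look-alike of the mat alone.

How it is judged:
By the outcome, as a careful person would: the job done as asked, in the order asked, and still so for the second after the job is handed in, with the robot touching nothing.
Of set0, set1, set2 only 1 to 2 are there at a start; the rules pass over those that are not, and their reading is None.
At some moment in a run one of pot may be knocked a few centimetres aside while the robot is not near it.
It also fails if it takes over 210 s, if anything falls off the work surface, if the arm or the gripper's body presses on something with over 40 N, if the wrist force passes 120 N, or if a joint passes its speed limit or range.

## Working session

There is one attempt and no reset: what is moved stays moved. The work goes in short steps, Python scripts to look and compute and a shell command to move; the robot and the scene stay as the last step left them, time stands still between calls to the robot, and variables do not carry over. Pictures are saved under pics/ and viewed, at most 14 in all, crops included, and the job is handed in when it is done.

```bash
ls; mkdir -p pics; python3 - <<'E'
from rig import manip
import cv2,numpy as np
o=manip.get_obs(); print(o); print(manip.grip_point_offset)
ims=[]
for c in ["scene","side","wrist"]:
    im=manip.capture(c); cv2.imwrite(f"pics/{c}0.png",im[:,:,::-1])
    k=manip.get_calibration(c); print(c,k)
E
```

```text
pics
{'clock': 0.0, 'joint_pos': array([-1.17201584,  0.46841619, -0.01156405,  1.60364825,  0.00602402,
        1.07139011, -0.05628922]), 'qvel': array([-0.00072519, -0.00033045, -0.00064094, -0.00013489, -0.00018932,
        0.00063229,  0.00015497]), 'tau': array([ 5.30493762e-04, -5.32379973e+01,  2.16695160e-02, -2.51314366e+01,
        1.13277597e-02,  7.66301266e-03,  1.03760038e-05]), 'tool_pos': array([0.27786308, 0.58733525, 0.40370252]), 'eef_rot': array([-1.19068618e-04,  2.19135379e-01,  9.75694035e-01, -9.06493474e-04]), 'force': array([-0.77526615,  1.03755332, -0.3269117 ]), 'torque': array([ 0.00018551,  0.05057265, -0.0102834 ]), 'gripper_force': 0.0, 'width': 0.0856635266328742}
0.1547
scene {'intrinsics': array([[417.45576172,   0.        , 321.13438094],
       [  0.        , 417.45576172, 200.96754511],
       [  0.        ,   0.        ,   1.        ]]), 'k1': 0.008602183932884934, 'R': array([[ 9.73342776e-01,  2.29354914e-01,  4.04106944e-04],
       [ 2.18102649e-01, -9.25042120e-01, -3.11011752e-01],
       [-7.09582576e-02,  3.02809179e-01, -9.50405980e-0
[... 173 characters left out ...]
77613],
       [  0.        ,   0.        ,   1.        ]]), 'k1': -0.036367089261112914, 'R': array([[-0.71971191,  0.69399354,  0.01969084],
       [ 0.49757341,  0.53537717, -0.68248955],
       [-0.48418537, -0.48139822, -0.73063006]]), 't': array([ 0.36237427, -0.23652718,  1.43625815])}
wrist {'intrinsics': array([[284.09481212,   0.        , 316.82579086],
       [  0.        , 284.09481212, 199.54790758],
       [  0.        ,   0.        ,   1.        ]]), 'k1': -0.0478727685461333, 'R': array([[ 0.42727697,  0.90411899, -0.00180058],
       [ 0.86257251, -0.40704414,  0.30047252],
       [ 0.27093   , -0.12993811, -0.95378877]]), 't': array([-0.64951396, -0.03879015,  0.37918226])}
```

View pics/scene0.png

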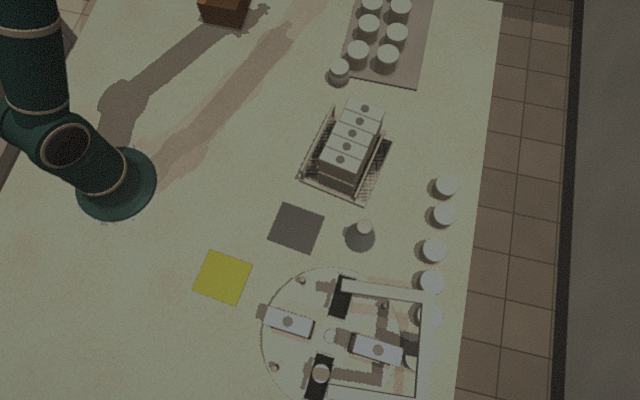

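View pics/side0.png

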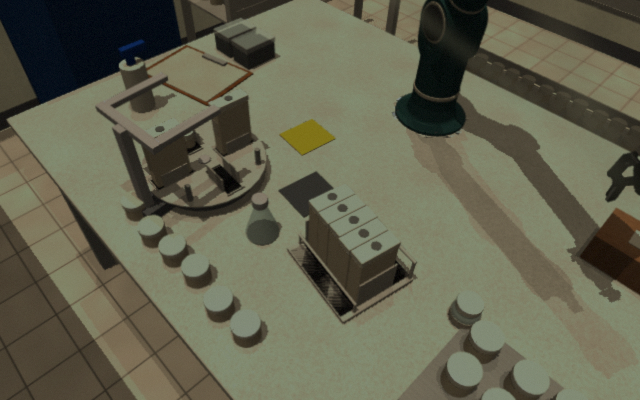

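```bash
python3 - <<'E'
from rig import manip
for c in ["scene","side"]:
    for q in ["rack","rack_rail","stage","bay0","bay1","bay2","bay3","pot","mat","box0","box2","box4","set0","flask","jar"]:
        print(c,q,[(round(d["confidence"],2),[round(float(v),1) for v in d["at"]]) for d in manip.landmark_of(c,q)][:6])
E
```

```text
scene rack []
scene rack_rail [(0.71, [319.1, 136.2]), (0.62, [355.6, 236.9])]
scene stage [(0.35, [336.3, 184.4])]
scene bay0 [(0.78, [368.5, 348.2]), (0.61, [319.4, 378.2]), (0.56, [340.7, 294.8])]
scene bay1 [(0.78, [368.5, 348.2]), (0.61, [319.4, 378.2]), (0.56, [340.7, 294.8])]
scene bay2 [(0.78, [368.5, 348.2]), (0.61, [319.4, 378.2]), (0.56, [340.7, 294.8])]
scene bay3 [(0.78, [368.5, 348.2]), (0.61, [319.4, 378.2]), (0.56, [340.7, 294.8])]
scene pot [(0.65, [322.2, 371.1])]
scene mat [(0.97, [294.4, 226.8]), (0.73, [220.4, 278.1])]
scene box0 [(0.75, [336.6, 182.9])]
scene box2 [(0.75, [336.6, 182.9])]
scene box4 [(0.75, [336.6, 182.9])]
scene set0 [(0.73, [370.2, 347.1]), (0.73, [290.8, 326.0]), (0.34, [291.0, 322.9])]
scene flask [(0.82, [355.0, 238.0])]
scene jar [(0.88, [335.8, 78.7]), (0.3, [370.0, 348.5])]
side rack [(0.81, [345.3, 265.9]), (0.16, [336.9, 250.1])]
side rack_rail []
side stage []
side bay0 [(0.8, [173.1, 176.0]), (0.72, [188.8, 138.4]), (0.62, [223.2, 179.4]), (0.56, [233.3, 144.1])]
side bay1 [(0.8, [173.1, 176.0]), (0.72, [188.8, 138.4]), (0.62, [223.2
[... 276 characters left out ...]
0]), (0.57, [344.0, 269.0]), (0.48, [184.3, 145.1])]
side mat [(0.56, [308.0, 136.8])]
side box0 [(0.96, [355.1, 277.5]), (0.95, [336.1, 250.1]), (0.84, [346.2, 263.0]), (0.7, [364.8, 289.8]), (0.67, [327.9, 237.3]), (0.26, [263.0, 233.4])]
side box2 [(0.96, [355.1, 277.5]), (0.95, [336.1, 250.1]), (0.84, [346.2, 263.0]), (0.7, [364.8, 289.8]), (0.67, [327.9, 237.3]), (0.26, [263.0, 233.4])]
side box4 [(0.96, [355.1, 277.5]), (0.95, [336.1, 250.1]), (0.84, [346.2, 263.0]), (0.7, [364.8, 289.8]), (0.67, [327.9, 237.3]), (0.26, [263.0, 233.4])]
side set0 [(0.9, [173.4, 176.5]), (0.68, [233.5, 143.2])]
side flask [(0.82, [262.6, 230.8])]
side jar [(0.96, [465.3, 318.5]), (0.22, [185.8, 142.0])]
```

The scene picture shows the stage at the bottom: front box at (290,322), rear box at (375,349), pot at (320,373), empty bay at (341,295). It also shows the row at (350,140), grey mat at (296,228), yellow mat at (222,277) and flask at (360,235). Next I'll get metric positions.

```bash
cat > h.py <<'E'
from rig import manip
import numpy as np, cv2
from scipy.spatial.transform import Rotation as Ro
def und(cal,p):
    K=cal["intrinsics"]; x=(np.array(p,float)-[K[0,2],K[1,2]])/[K[0,0],K[1,1]]
    r=x.copy()
    for _ in range(20): r=x/(1+cal["k1"]*(r@r))
    return r
def ray(cal,p):
    r=und(cal,p); R=np.array(cal["R"]); return -R.T@cal["t"], R.T@np.r_[r,1]
def onz(cal,p,z):
    c,d=ray(cal,p); return c+d*(z-c[2])/d[2]
def proj(cal,X):
    X=np.atleast_2d(X)@np.array(cal["R"]).T+cal["t"]; s=X[:,:2]/X[:,2:]
    s=s*(1+cal["k1"]*(s**2).sum(1,keepdims=True)); K=cal["intrinsics"]
    return s*[K[0,0],K[1,1]]+[K[0,2],K[1,2]]
def tri(obs):
    A=np.zeros((3,3));b=np.zeros(3)
    for cal,p in obs:
        c,d=ray(cal,p); d/=np.linalg.norm(d); P=np.eye(3)-np.outer(d,d); A+=P;b+=P@c
    return np.linalg.solve(A,b)
G=manip.grip_point_offset
def pose():
    o=manip.get_obs(); q=o["eef_rot"]; return np.array(o["tool_pos"]),Ro.from_quat([q[1],q[2],q[3],q[0]])
def look(z,yv):
    """rotation with tool z-axis, and closing axis y near yv"""
    z=np.array(z,float)/np.linalg.norm(z); y=np.array(yv,float); y-=z*(y@z); y/=np.linalg.norm(y)
    return Ro.from_matrix(np.c_[np.cross(y,z),y,z])
def delta(gp,Rt,p0=None,R0=None,off=G):
    """row numbers to bring grasp point to gp with rotation Rt"""
    if p0 is None: p0,R0=pose()
    t=np.array(gp)-Rt.as_matrix()[:,2]*off
    s=R0.inv().apply(t-p0)*1000; w=np.degrees((R0.inv()*Rt).as_rotvec())/8
    print("xyz",s.round(1),"w",w.round(2)); return t,Rt
E
python3 - <<'E'
from h import *
cs=manip.get_calibration("scene");cd=manip.get_calibration("side")
np.set_printoptions(precision=4,suppress=True)
print("mat",onz(cs,(295,228),.004),onz(cs,(222,278),.004))
print("dots scene",*[onz(cs,p,.164) for p in [(365,108),(359,121),(352.5,133.5),(347,146),(340,160)]])
print("dots side",*[onz(cd,p,.164) for p in [(336,196),(349,209),(361,224),(376,246)]])
print("pot",onz(cs,(320.5,373),.09)); print("sets",onz(cs,(288,321),.196),onz(cs,(376,349),.196),onz(cd,(229,98),.196),onz(cd,(160,129),.196))
print("flask",onz(cs,(355,238),0),"jar",onz(cs,(336,79),0))
print("pegs", onz(cs,(300,281),.096),onz(cs,(274,366),.096),onz(cs,(384,306),.096),onz(cd,(258,150),.096),onz(cd,(187,185),.096))
print("bay pts side",[onz(cd,p,.046) for p in [(173,176),(188.8,138.4),(223,179.4),(233.3,144)]])
print("bay pts scene",[onz(cs,p,.046) for p in [(368.5,348.2),(319.4,378.2),(340.7,294.8)]])
a=cv2.imread("pics/scene0.png"); b=cv2.imread("pics/side0.png")
A=cv2.resize(a[80:220,270:420],None,fx=4,fy=4,interpolation=2)
B=cv2.resize(a[255:400,240:440],None,fx=4,fy=4,interpolation=2)
cv2.imwrite("pics/a.png",A);cv2.imwrite("pics/b.png",B)
E
```

```text
mat [ 0.4981 -0.0106  0.004 ] [ 0.3523 -0.1773  0.004 ]
dots scene [0.6084 0.2816 0.164 ] [0.6014 0.2436 0.164 ] [0.5931 0.2074 0.164 ] [0.5872 0.1724 0.164 ] [0.5789 0.1337 0.164 ]
dots side [0.5698 0.1392 0.164 ] [0.5762 0.1819 0.164 ] [0.5876 0.2246 0.164 ] [0.6067 0.2799 0.164 ]
pot [ 0.6414 -0.3288  0.09  ]
sets [ 0.5551 -0.2431  0.196 ] [ 0.7348 -0.2544  0.196 ] [ 0.55   -0.2449  0.196 ] [ 0.7362 -0.2561  0.196 ]
flask [0.6555 0.0002 0.    ] jar [0.5029 0.4561 0.    ]
pegs [ 0.5512 -0.1502  0.096 ] [ 0.5411 -0.3377  0.096 ] [ 0.7477 -0.1607  0.096 ] [ 0.5524 -0.1409  0.096 ] [ 0.7488 -0.159   0.096 ]
bay pts side [array([ 0.7361, -0.2552,  0.046 ]), array([ 0.6264, -0.3489,  0.046 ]), array([ 0.652 , -0.1609,  0.046 ]), array([ 0.5523, -0.2491,  0.046 ])]
bay pts scene [array([ 0.7368, -0.2559,  0.046 ]), array([ 0.6422, -0.343 ,  0.046 ]), array([ 0.6493, -0.1539,  0.046 ])]
```

View pics/a.png

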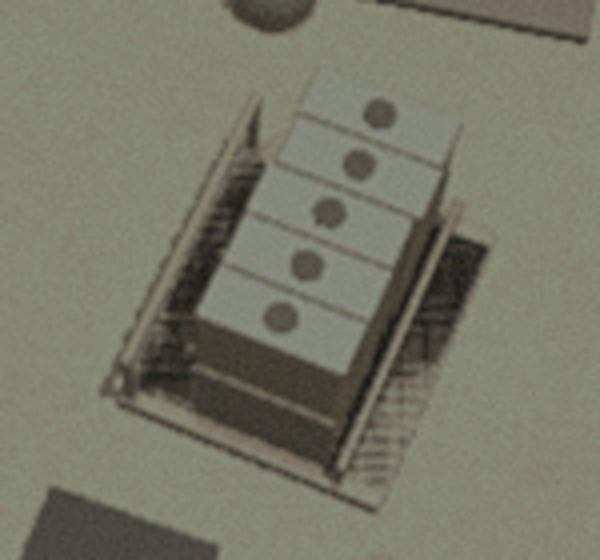

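View pics/b.png

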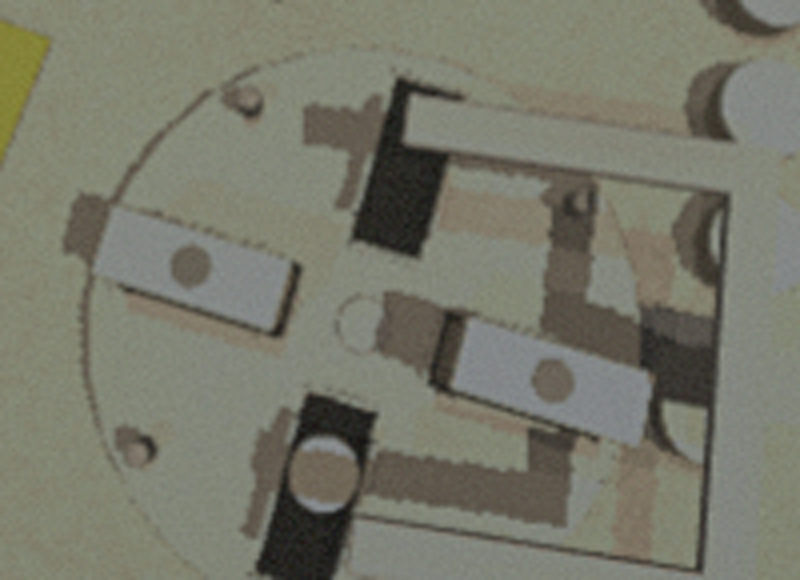

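```bash
python3 - <<'E'
from h import *
from scipy.optimize import least_squares
np.set_printoptions(precision=4,suppress=True)
cs=manip.get_calibration("scene")
# rack from dots
D=np.array([onz(cs,p,.164)[:2] for p in [(340.2,159.5),(346.7,146.5),(352.2,133),(359.75,121.2),(365,108.5)]])
v=np.polyfit((np.arange(5)-2)*.037,D,1); print("rack",v[1],"y",v[0],"yaw",np.degrees(np.arctan2(-v[0][0],v[0][1])))
S=lambda p:onz(cs,p,.196)[:2]; P=lambda p:onz(cs,p,.096)[:2]
f,r=S((288,321.5)),S((378.2,350)); pg=[P((301.7,279.2)),P((275,366.2)),P((385,304.2))]
pot=onz(cs,(321,373.5),.09)[:2]
print(f,r,pg,pot)
def res(a):
    c=a[:2]; e=lambda t,R:c+R*np.array([np.cos(a[2]+t),np.sin(a[2]+t)])
    q=np.pi/4
    return np.r_[e(4*q,.0925)-f,e(0,.0925)-r,e(3*q,.14)-pg[0],e(5*q,.14)-pg[1],e(q,.14)-pg[2]]
s=least_squares(res,[.645,-.25,0]); print(s.x,np.degrees(s.x[2]),s.fun.round(4))
# lamp bar direction
L=[onz(cs,p,.259)[:2] for p in [(342,281.5),(422,294)]]; print("bar",L)
p,R=pose(); print("cam in tool", R.inv().apply(-np.array(manip.get_calibration('wrist')['R']).T@manip.get_calibration('wrist')['t']-p), (Ro.from_matrix(manip.get_calibration('wrist')['R'])*R).as_matrix())
delta([.56,-.25,.40-.155],look([0,0,-1],[.428,.904,0]))
E
```

```text
rack [0.594  0.2076] y [0.2042 0.9807] yaw -11.758771992990578
[ 0.5553 -0.244 ] [ 0.7393 -0.2552] [array([ 0.554 , -0.1454]), array([ 0.5433, -0.3376]), array([ 0.7492, -0.1564])] [ 0.6427 -0.3295]
[ 0.6468 -0.2487 -0.0603] -3.456873717226376 [-0.0008  0.0009 -0.0002  0.0009 -0.0001  0.0015 -0.0013 -0.0039  0.0024
  0.0006]
bar [array([ 0.6415, -0.1513]), array([ 0.7924, -0.1395])]
cam in tool [0.0772 0.0004 0.0318] [[ 0.0003  1.      0.0004]
 [-0.9538  0.0005 -0.3004]
 [-0.3004 -0.0003  0.9538]]
xyz [-613.1 -636.5    5. ] w [0. 0. 0.]
```

```bash
python3 - <<'E'
from h import *
np.set_printoptions(precision=4,suppress=True)
delta([.51,-.27,.25],look([0,0,-1],[0,1,0]))
cs=manip.get_calibration("scene")
for p in [(341.2,279.2),(422.5,302.5)]: print(onz(cs,p,.26))
E
```

```text
xyz [-576.5 -676.    -0. ] w [ 0.    0.   -3.16]
[ 0.6391 -0.1476  0.26  ]
[ 0.7955 -0.1547  0.26  ]
```

```bash
python3 -m pendant '[{"x":-35,"y":-40,"wz":-0.2},{"x":-70,"y":-82,"wz":-0.5},{"x":-105,"y":-124,"wz":-0.8},{"x":-140,"y":-165,"wz":-1.1},{"x":-175,"y":-206,"wz":-1.4},{"x":-210,"y":-247,"wz":-1.6},{"x":-245,"y":-288,"wz":-1.6},{"x":-280,"y":-329,"wz":-1.6},{"x":-300,"y":-352,"wz":-1.6},{"x":-305,"y":-358,"wz":-1.6}]' 20
python3 -c "
from h import *
delta([.51,-.27,.25],look([0,0,-1],[0,1,0]));print(manip.get_obs()['joint_pos'])"
```

```text
xyz [-576.5 -676.    -0. ] w [ 0.    0.   -3.16]
[-1.17199615  0.46750777 -0.01163813  1.60269319  0.00602027  1.07139429
 -0.05630424]validation failed for argument at $[0]...
```

```bash
python3 -m pendant '[{"wx":0,"wy":0,"wz":-0.2,"x":-35,"y":-40,"z":0,"claw":0},{"wx":0,"wy":0,"wz":-0.5,"x":-70,"y":-82,"z":0,"claw":0},{"wx":0,"wy":0,"wz":-0.8,"x":-105,"y":-124,"z":0,"claw":0},{"wx":0,"wy":0,"wz":-1.1,"x":-140,"y":-165,"z":0,"claw":0},{"wx":0,"wy":0,"wz":-1.4,"x":-175,"y":-206,"z":0,"claw":0},{"wx":0,"wy":0,"wz":-1.6,"x":-210,"y":-247,"z":0,"claw":0},{"wx":0,"wy":0,"wz":-1.6,"x":-245,"y":-288,"z":0,"claw":0},{"wx":0,"wy":0,"wz":-1.6,"x":-280,"y":-329,"z":0,"claw":0},{"wx":0,"wy":0,"wz":-1.6,"x":-300,"y":-352,"z":0,"claw":0},{"wx":0,"wy":0,"wz":-1.6,"x":-305,"y":-358,"z":0,"claw":0}]' 20
python3 -c "
from h import *
delta([.51,-.27,.25],look([0,0,-1],[0,1,0]));print(manip.get_obs()['joint_pos'])"
```

```text
clock: 2.9
tool_pos: [0.4009, 0.1319, 0.405]
eef_rot: [0.0, 0.111, 0.994, 0.0]
force: [0.7, 1.2, -0.1]
width: 0.0853
gripper_force: 0.0
xyz [-1.949e+02 -3.680e+02  2.000e-01] w [ 0.    0.01 -1.59]
[-0.57679612  0.06930432  0.18862278  2.13875037 -0.01621515  0.93400323
  0.9698231 ]
```

```bash
python3 -m pendant '[{"wx":0,"wy":0,"wz":-0.2,"x":-15,"y":-30,"z":0,"claw":0},{"wx":0,"wy":0,"wz":-0.5,"x":-40,"y":-75,"z":0,"claw":0},{"wx":0,"wy":0,"wz":-0.8,"x":-65,"y":-120,"z":0,"claw":0},{"wx":0,"wy":0,"wz":-1.1,"x":-90,"y":-170,"z":0,"claw":0},{"wx":0,"wy":0,"wz":-1.4,"x":-115,"y":-220,"z":0,"claw":0},{"wx":0,"wy":0,"wz":-1.6,"x":-140,"y":-270,"z":0,"claw":0},{"wx":0,"wy":0,"wz":-1.6,"x":-165,"y":-320,"z":0,"claw":0},{"wx":0,"wy":0,"wz":-1.6,"x":-185,"y":-352,"z":0,"claw":0},{"wx":0,"wy":0,"wz":-1.6,"x":-195,"y":-368,"z":0,"claw":0},{"wx":0,"wy":0,"wz":-1.6,"x":-195,"y":-368,"z":0,"claw":0}]' 20
python3 - <<'E'
from h import *
np.set_printoptions(precision=4,suppress=True)
im=manip.capture("wrist"); c=manip.get_calibration("wrist"); cv2.imwrite("pics/w1.png",im[:,:,::-1])
ctr=np.array([.6468,-.2487]);a=-.0603
pts={}
for i in (3,5): pts["peg%d"%i]=np.r_[ctr+.14*np.array([np.cos(a+i*np.pi/4),np.sin(a+i*np.pi/4)]),.096]
pts["dot"]=np.r_[ctr-.0925*np.array([np.cos(a),np.sin(a)]),.196]
for k,v in pts.items(): print(k,v,proj(c,v))
print(manip.get_obs()['joint_pos'])
E
```

```text
clock: 4.15
tool_pos: [0.5116, -0.2676, 0.4042]
eef_rot: [-0.0, -0.002, 1.0, 0.0]
force: [-0.2, 1.9, -0.3]
width: 0.0856
gripper_force: 0.0
peg3 [ 0.554  -0.1439  0.096 ] [[431.0272 229.5774]]
peg5 [ 0.542  -0.3415  0.096 ] [[244.1035 218.0824]]
dot [ 0.5545 -0.2431  0.196 ] [[347.817  284.9999]]
[ 0.0345  0.3622  0.4905  1.8134 -0.1985  1.0158  2.1805]
```

View pics/w1.png

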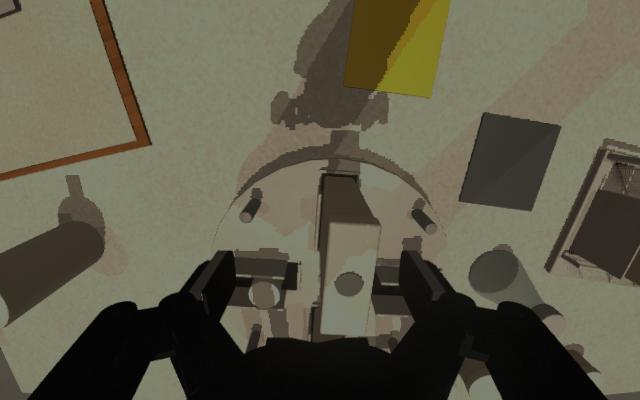

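```bash
python3 -m pendant '[{"wx":0,"wy":0,"wz":0,"x":-15,"y":-36,"z":0,"claw":0},{"wx":0,"wy":0,"wz":0,"x":-30,"y":-73,"z":10,"claw":0},{"wx":0,"wy":0,"wz":0,"x":-30,"y":-73,"z":50,"claw":0},{"wx":0,"wy":0,"wz":0,"x":-30,"y":-73,"z":90,"claw":0},{"wx":0,"wy":0,"wz":0,"x":-30,"y":-73,"z":130,"claw":0},{"wx":0,"wy":0,"wz":0,"x":-30,"y":-73,"z":160,"claw":0},{"wx":0,"wy":0,"wz":0,"x":-30,"y":-73,"z":173,"claw":0},{"wx":0,"wy":0,"wz":0,"x":-30,"y":-73,"z":173,"claw":120},{"wx":0,"wy":0,"wz":0,"x":-30,"y":-73,"z":173,"claw":255},{"wx":0,"wy":0,"wz":0,"x":-30,"y":-73,"z":173,"claw":255}]' 20
python3 -m pendant '[{"wx":0,"wy":0,"wz":0,"x":0,"y":0,"z":0,"claw":255},{"wx":0,"wy":0,"wz":0,"x":0,"y":0,"z":0,"claw":255},{"wx":0,"wy":0,"wz":0,"x":0,"y":0,"z":0,"claw":255},{"wx":0,"wy":0,"wz":0,"x":0,"y":0,"z":0,"claw":255},{"wx":0,"wy":0,"wz":0,"x":0,"y":0,"z":0,"claw":255},{"wx":0,"wy":0,"wz":0,"x":0,"y":0,"z":0,"claw":255},{"wx":0,"wy":0,"wz":0,"x":0,"y":0,"z":0,"claw":255},{"wx":0,"wy":0,"wz":0,"x":0,"y":0,"z":0,"claw":255},{"wx":0,"wy":0,"wz":0,"x":0,"y":0,"z":0,"claw":255},{"wx":0,"wy":0,"wz":0,"x":0,"y":0,"z":0,"claw":255}]' 20
python3 - <<'E'
from h import *
np.set_printoptions(precision=4,suppress=True)
o=manip.get_obs();print(o['joint_pos'],o['force'])
# arc relative rows, B at angle 225-3.46 -> 90 deg cw, 20 steps
p=o['tool_pos'][:2]; c=np.array([.6468,-.2487]); d=p-c; print("r",np.hypot(*d),np.degrees(np.arctan2(d[1],d[0])))
th0=np.arctan2(d[1],d[0])%(2*np.pi);r=.14
u=np.linspace(0,1,20+1)[1:]; s=(1-np.cos(np.pi*u))/2
th=th0-s*np.radians(90)
q=c+r*np.c_[np.cos(th),np.sin(th)]-p
print(np.c_[-q[:,0],q[:,1]]*1000)
q2=q-q[9];print((np.c_[-q2[:,0],q2[:,1]]*1000)[10:])
E
```

```text
clock: 5.45
tool_pos: [0.542, -0.341, 0.2331]
eef_rot: [0.001, -0.003, 1.0, -0.0]
force: [-0.2, -0.1, -0.1]
width: 0.0321
gripper_force: 0.0
clock: 6.7
tool_pos: [0.5415, -0.3416, 0.2327]
eef_rot: [0.001, -0.002, 1.0, -0.001]
force: [-2.5, -0.2, 6.7]
width: 0.0133
gripper_force: 20.6
[ 0.2155  0.685   0.4094  1.7586 -0.3684  0.773   2.3841] [-2.4569 -0.2184  6.7126]
r 0.14043218328049478 -138.57700383732657
[[  0.5667   1.3053]
 [  3.158    4.3888]
 [  7.2109   9.6006]
 [ 12.3388  17.0135]
 [ 18.0306  26.6625]
 [ 23.6888  38.4944]
 [ 28.6851  52.3243]
 [ 32.4289  67.8103]
 [ 34.442   84.4563]
 [ 34.4248 101.6463]
 [ 32.301  118.7047]
 [ 28.2306 134.9704]
 [ 22.5874 149.8696]
 [ 15.9077 162.9696]
 [  8.82   174.0047]
 [  1.9708 182.8697]
 [ -4.0403 189.5863]
 [ -8.7107 194.2529]
 [-11.6659 196.9896]
 [-12.6767 197.8901]]
[[ -2.1238  17.0584]
 [ -6.1942  33.3241]
 [-11.8374  48.2232]
 [-18.5171  61.3233]
 [-25.6049  72.3584]
 [-32.454   81.2234]
 [-38.4651  87.94  ]
 [-43.1355  92.6066]
 [-46.0907  95.3432]
 [-47.1015  96.2438]]
```

```bash
python3 -m pendant '[{"wx":0,"wy":0,"wz":0,"x":0.5,"y":1.5,"z":0,"claw":255},{"wx":0,"wy":0,"wz":0,"x":3,"y":4.5,"z":0,"claw":255},{"wx":0,"wy":0,"wz":0,"x":7,"y":9.5,"z":0,"claw":255},{"wx":0,"wy":0,"wz":0,"x":12.5,"y":17,"z":0,"claw":255},{"wx":0,"wy":0,"wz":0,"x":18,"y":26.5,"z":0,"claw":255},{"wx":0,"wy":0,"wz":0,"x":23.5,"y":38.5,"z":0,"claw":255},{"wx":0,"wy":0,"wz":0,"x":28.5,"y":52.5,"z":0,"claw":255},{"wx":0,"wy":0,"wz":0,"x":32.5,"y":68,"z":0,"claw":255},{"wx":0,"wy":0,"wz":0,"x":34.5,"y":84.5,"z":0,"claw":255},{"wx":0,"wy":0,"wz":0,"x":34.5,"y":101.5,"z":0,"claw":255}]' 20
python3 -m pendant '[{"wx":0,"wy":0,"wz":0,"x":-2,"y":17,"z":0,"claw":255},{"wx":0,"wy":0,"wz":0,"x":-6,"y":33.5,"z":0,"claw":255},{"wx":0,"wy":0,"wz":0,"x":-12,"y":48,"z":0,"claw":255},{"wx":0,"wy":0,"wz":0,"x":-18.5,"y":61.5,"z":0,"claw":255},{"wx":0,"wy":0,"wz":0,"x":-25.5,"y":72.5,"z":0,"claw":255},{"wx":0,"wy":0,"wz":0,"x":-32.5,"y":81,"z":0,"claw":255},{"wx":0,"wy":0,"wz":0,"x":-38.5,"y":88,"z":0,"claw":255},{"wx":0,"wy":0,"wz":0,"x":-43,"y":92.5,"z":0,"claw":255},{"wx":0,"wy":0,"wz":0,"x":-46,"y":95.5,"z":0,"claw":255},{"wx":0,"wy":0,"wz":0,"x":-47,"y":96,"z":0,"claw":255}]' 20
python3 - <<'E'
from h import *
np.set_printoptions(precision=4,suppress=True)
o=manip.get_obs();print(o['joint_pos'],o['force'])
p=o['tool_pos'][:2]; c=np.array([.6468,-.2487]); d=p-c; print("r",np.hypot(*d),np.degrees(np.arctan2(d[1],d[0])))
E
```

```text
clock: 7.95
tool_pos: [0.5062, -0.2395, 0.2321]
eef_rot: [0.0, -0.002, 1.0, -0.0]
force: [-0.6, -1.5, 5.6]
width: 0.0131
gripper_force: 20.8
clock: 9.2
tool_pos: [0.5532, -0.143, 0.2317]
eef_rot: [-0.0, -0.003, 1.0, 0.0]
force: [-3.3, -1.2, 6.2]
width: 0.0134
gripper_force: 20.9
[-0.123   0.5966  0.4119  1.9337 -0.364   0.6846  2.0867] [-3.3469 -1.1876  6.2068]
r 0.14118692077974504 131.53100735482636
```

```bash
python3 -m pendant '[{"wx":0,"wy":0,"wz":0,"x":0,"y":0,"z":0,"claw":0},{"wx":0,"wy":0,"wz":0,"x":0,"y":0,"z":0,"claw":0},{"wx":0,"wy":0,"wz":0,"x":0,"y":0,"z":0,"claw":0},{"wx":0,"wy":0,"wz":0,"x":0,"y":0,"z":-20,"claw":0},{"wx":0,"wy":0,"wz":0,"x":0,"y":0,"z":-70,"claw":0},{"wx":0,"wy":0,"wz":0,"x":0,"y":0,"z":-120,"claw":0},{"wx":0,"wy":0,"wz":0,"x":15,"y":-30,"z":-160,"claw":0},{"wx":0,"wy":0,"wz":0,"x":35,"y":-70,"z":-170,"claw":0},{"wx":0,"wy":0,"wz":0,"x":45,"y":-103,"z":-170,"claw":0},{"wx":0,"wy":0,"wz":0,"x":45,"y":-103,"z":-170,"claw":0}]' 20
python3 - <<'E'
from h import *
np.set_printoptions(precision=4,suppress=True)
im=manip.capture("wrist"); c=manip.get_calibration("wrist"); cv2.imwrite("pics/w2.png",im[:,:,::-1])
ctr=np.array([.6468,-.2487]);a=-.0603
for i in (3,5):
    v=np.r_[ctr+.14*np.array([np.cos(a+i*np.pi/4),np.sin(a+i*np.pi/4)]),.096]; print(v,proj(c,v))
print("bay",proj(c,np.r_[ctr-.0925*np.array([np.cos(a),np.sin(a)]),.046]))
for d in manip.landmark_of("wrist","pot"): print(d, onz(c,d["at"],.046))
for d in manip.cut_out("wrist","pot"): print(d["confidence"],d["at"],onz(c,d["at"],.075))
cv2.imwrite("pics/w2c.png",cv2.resize(im[150:350,200:460,::-1],None,fx=3,fy=3))
E
```

```text
clock: 10.45
tool_pos: [0.5069, -0.2496, 0.4036]
eef_rot: [0.001, 0.0, 1.0, -0.001]
force: [-0.1, 0.6, 0.4]
width: 0.0853
gripper_force: 0.0
[ 0.554  -0.1439  0.096 ] [[414.1599 232.1472]]
[ 0.542  -0.3415  0.096 ] [[226.6645 221.2235]]
bay [[320.1544 215.6862]]
{'at': [325.9, 224.2], 'confidence': 0.73} [ 0.5657 -0.236   0.046 ]
0.84 [323.4, 233.4] [ 0.565  -0.2397  0.075 ]
```

View pics/w2c.png

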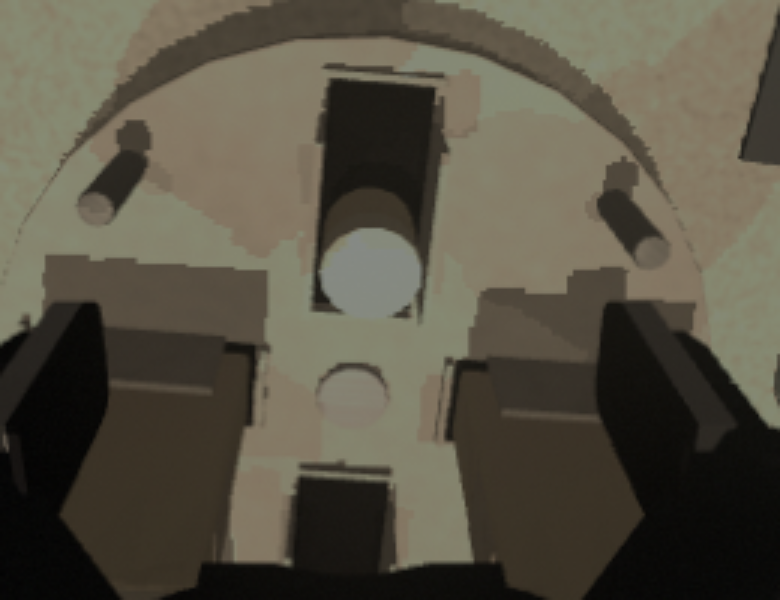

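```bash
python3 - <<'E'
from h import *
np.set_printoptions(precision=4,suppress=True)
c=manip.get_calibration("wrist"); im=manip.capture("wrist"); 
print(manip.get_obs()['tool_pos'])
ctr=np.array([.6468,-.2487]);a=-.0603
out=im[:,:,::-1].copy()
for i in (3,5):
    v=np.r_[ctr+.14*np.array([np.cos(a+i*np.pi/4),np.sin(a+i*np.pi/4)]),.096]; q=proj(c,v)[0]; print(q); cv2.drawMarker(out,tuple(int(round(t)) for t in q),(0,0,255),0,5)
R=np.array([[np.cos(a),-np.sin(a)],[np.sin(a),np.cos(a)]])
q=[proj(c,np.r_[ctr+R@[-.0925+x,y],.086])[0] for x,y in [(-.035,-.021),(.035,-.021),(.035,.021),(-.035,.021)]]
cv2.polylines(out,[np.array(q).round().astype(int)],True,(0,0,255))
g=cv2.cvtColor(im,cv2.COLOR_RGB2GRAY)[225:265,290:345]; _,t=cv2.threshold(g,115,255,0); 
n,l,s,ce=cv2.connectedComponentsWithStats(t); j=1+np.argmax(s[1:,4]); p=ce[j]+[290,225]; print(p,s[j],onz(c,p,.09))
cv2.imwrite("pics/w3.png",cv2.resize(out[150:350,200:460],None,fx=3,fy=3))
E
```

```text
[ 0.509  -0.2453  0.402 ]
[412.1244 232.1493]
[223.9965 220.5385]
[316.7216 245.9293] [   0    0   55   40 1825] [ 0.5735 -0.2447  0.09  ]
```

View pics/w3.png

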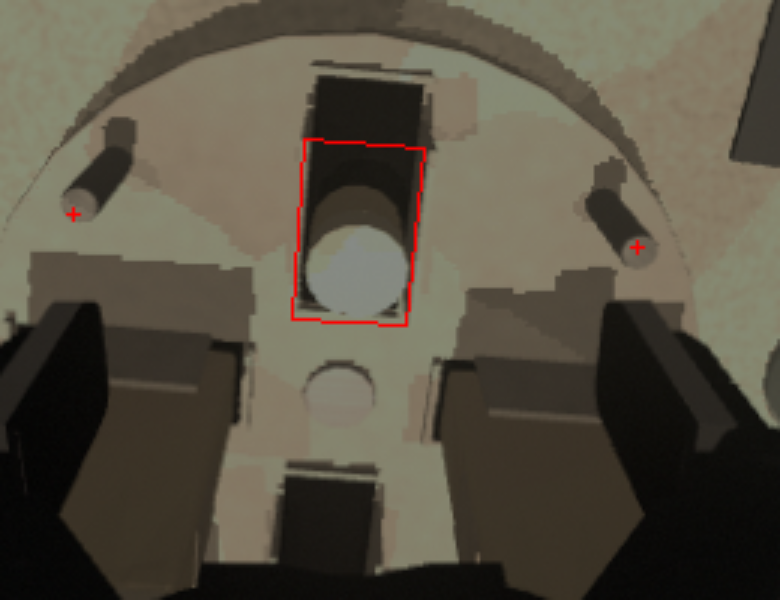

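```bash
python3 - <<'E'
from h import *
np.set_printoptions(precision=4,suppress=True)
c=manip.get_calibration("wrist"); p=onz(c,(318.7,240),.09); print(p)
for q in [(226.7,218.3),(412.3,233.3)]: print("peg",onz(c,q,.096))
delta([p[0],p[1],.073],look([0,0,-1],[1,-.065,0]))
E
```

```text
[ 0.5663 -0.2422  0.09  ]
peg [ 0.5395 -0.338   0.096 ]
peg [ 0.5552 -0.1433  0.096 ]
xyz [-57.2   2.6 174.3] w [ 0.01 -0.   11.76]
```

```bash
python3 -m pendant '[{"wx":0,"wy":0,"wz":1.2,"x":-6,"y":0,"z":0,"claw":60},{"wx":0,"wy":0,"wz":2.4,"x":-12,"y":0,"z":0,"claw":100},{"wx":0,"wy":0,"wz":3.6,"x":-20,"y":1,"z":0,"claw":100},{"wx":0,"wy":0,"wz":4.8,"x":-28,"y":1,"z":0,"claw":100},{"wx":0,"wy":0,"wz":6,"x":-36,"y":1,"z":0,"claw":100},{"wx":0,"wy":0,"wz":7.2,"x":-44,"y":2,"z":0,"claw":100},{"wx":0,"wy":0,"wz":8.4,"x":-52,"y":2,"z":0,"claw":100},{"wx":0,"wy":0,"wz":9.6,"x":-57,"y":2.5,"z":0,"claw":100},{"wx":0,"wy":0,"wz":10.8,"x":-57,"y":2.5,"z":20,"claw":100},{"wx":0,"wy":0,"wz":11.75,"x":-57,"y":2.5,"z":50,"claw":100}]' 25
python3 -c "
from h import *
o=manip.get_obs();print(o['joint_pos'],o['width'])
delta([.5663,-.2422,.073],look([0,0,-1],[1,-.065,0]))"
```

```text
clock: 11.9
tool_pos: [0.5667, -0.2422, 0.3516]
eef_rot: [0.001, 0.73, 0.683, 0.001]
force: [-0.1, 1.2, -0.4]
width: 0.0525
gripper_force: 0.0
[-0.27272936  0.59515036  0.87248316  1.77901913 -0.52987229  1.01836492
  0.73676294] 0.05246453300387589
xyz [-1.000e-01 -6.000e-01  1.239e+02] w [ 0.01 -0.   -0.01]
```

```bash
python3 -m pendant '[{"wx":0,"wy":0,"wz":0,"x":0,"y":0,"z":30,"claw":100},{"wx":0,"wy":0,"wz":0,"x":0,"y":0,"z":65,"claw":100},{"wx":0,"wy":0,"wz":0,"x":0,"y":0,"z":95,"claw":100},{"wx":0,"wy":0,"wz":0,"x":0,"y":0,"z":115,"claw":100},{"wx":0,"wy":0,"wz":0,"x":0,"y":0,"z":123,"claw":100},{"wx":0,"wy":0,"wz":0,"x":0,"y":0,"z":123,"claw":100},{"wx":0,"wy":0,"wz":0,"x":0,"y":0,"z":123,"claw":255},{"wx":0,"wy":0,"wz":0,"x":0,"y":0,"z":123,"claw":255},{"wx":0,"wy":0,"wz":0,"x":0,"y":0,"z":123,"claw":255},{"wx":0,"wy":0,"wz":0,"x":0,"y":0,"z":123,"claw":255}]' 25
python3 -m pendant '[{"wx":0,"wy":0,"wz":0,"x":0,"y":0,"z":0,"claw":255},{"wx":0,"wy":0,"wz":0,"x":0,"y":0,"z":-10,"claw":255},{"wx":0,"wy":0,"wz":0,"x":0,"y":0,"z":-30,"claw":255},{"wx":0,"wy":0,"wz":0,"x":0,"y":0,"z":-60,"claw":255},{"wx":0,"wy":0,"wz":0,"x":0,"y":0,"z":-100,"claw":255},{"wx":0,"wy":0,"wz":0,"x":0,"y":0,"z":-140,"claw":255},{"wx":0,"wy":0,"wz":0,"x":0,"y":0,"z":-160,"claw":255},{"wx":0,"wy":0,"wz":0,"x":0,"y":0,"z":-165,"claw":255},{"wx":0,"wy":0,"wz":0,"x":0,"y":0,"z":-165,"claw":255},{"wx":0,"wy":0,"wz":0,"x":0,"y":0,"z":-165,"claw":255}]' 25
python3 - <<'E'
from h import *
np.set_printoptions(precision=4,suppress=True)
o=manip.get_obs();print(o['joint_pos'],o['width'])
c=manip.get_calibration("wrist"); im=manip.capture("wrist"); cv2.imwrite("pics/w4.png",im[:,:,::-1])
ctr=np.array([.6468,-.2487]);a=-.0603-.012
for m in (a+np.pi,):
    for R in (.0925-.0555,.0925+.0555,.0925-.035,.0925+.035): print(R,proj(c,np.r_[ctr+R*np.array([np.cos(m),np.sin(m)]),.046]))
delta([.498,-.011,.073+.15],look([0,0,-1],[1,-.065,0]))
E
```

```text
clock: 13.15
tool_pos: [0.566, -0.244, 0.2298]
eef_rot: [0.001, 0.73, 0.684, 0.001]
force: [-0.0, -0.1, 6.2]
width: 0.0371
gripper_force: 25.4
clock: 14.4
tool_pos: [0.5653, -0.2434, 0.3923]
eef_rot: [-0.001, 0.73, 0.684, -0.001]
force: [0.4, -0.2, -0.1]
width: 0.0371
gripper_force: 25.2
[-0.2985  0.5499  0.9104  1.7466 -0.4835  1.0896  0.708 ] 0.03705313683049429
0.037 [[356.9754 181.2516]]
0.148 [[259.5143 180.4874]]
0.057499999999999996 [[338.9833 181.0947]]
0.1275 [[277.4689 180.6123]]
xyz [227.6 -82.2  14.9] w [-0.02 -0.   -0.  ]
```

View pics/w4.png

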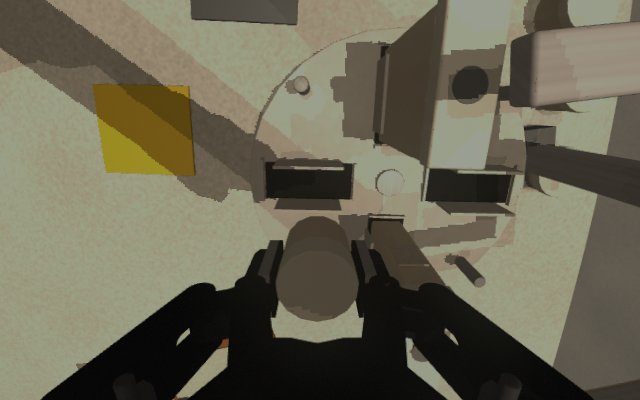

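```bash
python3 -m pendant '[{"wx":0,"wy":0,"wz":0,"x":10,"y":-4,"z":0,"claw":255},{"wx":0,"wy":0,"wz":0,"x":40,"y":-15,"z":0,"claw":255},{"wx":0,"wy":0,"wz":0,"x":80,"y":-30,"z":0,"claw":255},{"wx":0,"wy":0,"wz":0,"x":125,"y":-45,"z":0,"claw":255},{"wx":0,"wy":0,"wz":0,"x":170,"y":-62,"z":0,"claw":255},{"wx":0,"wy":0,"wz":0,"x":210,"y":-76,"z":10,"claw":255},{"wx":0,"wy":0,"wz":0,"x":225,"y":-81,"z":40,"claw":255},{"wx":0,"wy":0,"wz":0,"x":227.5,"y":-82,"z":80,"claw":255},{"wx":0,"wy":0,"wz":0,"x":227.5,"y":-82,"z":120,"claw":255},{"wx":0,"wy":0,"wz":0,"x":227.5,"y":-82,"z":150,"claw":255}]' 25
python3 -c "
from h import *
delta([.498,-.011,.034],look([0,0,-1],[1,-.065,0]))"
```

```text
clock: 15.7
tool_pos: [0.4977, -0.0106, 0.2419]
eef_rot: [-0.001, 0.729, 0.684, -0.001]
force: [-0.5, 0.1, -0.1]
width: 0.0376
gripper_force: 25.2
xyz [-0.4  0.5 53.2] w [-0.01  0.    0.01]
```

```bash
python3 -m pendant '[{"wx":0,"wy":0,"wz":0,"x":0,"y":0,"z":20,"claw":255},{"wx":0,"wy":0,"wz":0,"x":0,"y":0,"z":38,"claw":255},{"wx":0,"wy":0,"wz":0,"x":0,"y":0,"z":48,"claw":255},{"wx":0,"wy":0,"wz":0,"x":0,"y":0,"z":53,"claw":255},{"wx":0,"wy":0,"wz":0,"x":0,"y":0,"z":53,"claw":255},{"wx":0,"wy":0,"wz":0,"x":0,"y":0,"z":53,"claw":200},{"wx":0,"wy":0,"wz":0,"x":0,"y":0,"z":53,"claw":60},{"wx":0,"wy":0,"wz":0,"x":0,"y":0,"z":53,"claw":60},{"wx":0,"wy":0,"wz":0,"x":0,"y":0,"z":53,"claw":60},{"wx":0,"wy":0,"wz":0,"x":0,"y":0,"z":50,"claw":60}]' 25
python3 -m pendant '[{"wx":0,"wy":0,"wz":0,"x":0,"y":0,"z":-20,"claw":60},{"wx":0,"wy":0,"wz":0,"x":0,"y":0,"z":-60,"claw":60},{"wx":0,"wy":0,"wz":0,"x":0,"y":0,"z":-110,"claw":60},{"wx":0,"wy":0,"wz":0,"x":0,"y":0,"z":-160,"claw":60},{"wx":0,"wy":0,"wz":0,"x":0,"y":0,"z":-200,"claw":60},{"wx":0,"wy":0,"wz":0,"x":30,"y":0,"z":-220,"claw":150},{"wx":0,"wy":0,"wz":0,"x":60,"y":0,"z":-220,"claw":255},{"wx":0,"wy":0,"wz":0,"x":80,"y":0,"z":-220,"claw":255},{"wx":0,"wy":0,"wz":0,"x":80,"y":0,"z":-220,"claw":255},{"wx":0,"wy":0,"wz":0,"x":80,"y":0,"z":-220,"claw":255}]' 25
python3 - <<'E'
from h import *
np.set_printoptions(precision=4,suppress=True)
o=manip.get_obs();print(o['joint_pos'],o['width'])
c=manip.get_calibration("wrist"); im=manip.capture("wrist"); cv2.imwrite("pics/w5.png",im[:,:,::-1])
yaw=np.radians(-11.76); R=np.array([[np.cos(yaw),-np.sin(yaw)],[np.sin(yaw),np.cos(yaw)]]);C=np.array([.594,.2076])
for i in range(5): print(i,proj(c,np.r_[C+R@[0,(i-2)*.037],.164]),proj(c,np.r_[C+R@[-.0475,(i-2)*.037-.018],.164]),proj(c,np.r_[C+R@[.0475,(i-2)*.037-.018],.164]))
out=im[:,:,::-1].copy()
for i in range(5):
    q=[proj(c,np.r_[C+R@[x,(i-2)*.037+y],.164])[0] for x,y in [(-.0475,-.018),(.0475,-.018),(.0475,.018),(-.0475,.018)]]
    cv2.polylines(out,[np.array(q).round().astype(int)],True,(0,0,255))
q=[proj(c,np.r_[C+R@[-.0925,y],.074])[0] for y in (-.09,.09)]; cv2.polylines(out,[np.array(q).round().astype(int)],False,(0,255,0))
cv2.imwrite("pics/w5.png",out)
E
```

```text
clock: 16.95
tool_pos: [0.4984, -0.0114, 0.1937]
eef_rot: [-0.0, 0.73, 0.684, -0.0]
force: [-0.3, -0.6, 0.1]
width: 0.0652
gripper_force: 0.0
clock: 18.2
tool_pos: [0.5035, 0.0673, 0.4135]
eef_rot: [0.0, 0.73, 0.683, -0.001]
force: [-0.1, -0.3, 0.8]
width: 0.0001
gripper_force: 0.0
[-1.0453  0.3133  1.0281  1.9835 -0.3146  1.0157  0.0641] 0.0001063933116989902
0 [[412.6573 116.9541]] [[345.6464 132.0348]] [[466.5174 150.3375]]
1 [[424.3447  63.8634]] [[354.2178  79.908 ]] [[480.3193 100.7993]]
2 [[436.5961   6.5287]] [[363.4598  23.2491]] [[494.6899  47.1553]]
3 [[449.1117 -54.4021]] [[373.281  -37.5707]] [[509.2852 -10.192 ]]
4 [[ 461.3214 -117.3764]] [[ 383.4603 -101.4727]] [[523.4771 -70.1766]]
```

View pics/w5.png

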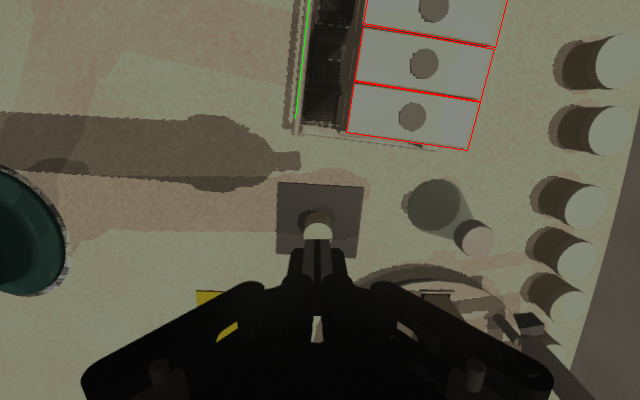

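Pot stands upright on the mat at (317,230), and the red row model and green rail line match the picture. Next I'll tip box4 from behind.

```bash
cat >> h.py <<'E'
yaw=np.radians(-11.76); RK=Ro.from_euler('z',yaw); RC=np.array([.594,.2076,0])
def rk(x,y,z): return RC+RK.apply([x,y,z])
def tipR(): return look([0,0,-1],RK.apply([1,0,0]))
E
python3 - <<'E'
from h import *
delta(rk(.085,.074,.24),tipR(),off=.173)
E
```

```text
xyz [207.8 175.2   0.3] w [-0.    0.01  0.99]
```

```bash
python3 -m pendant '[{"wx":0,"wy":0,"wz":0.1,"x":16,"y":13,"z":0,"claw":255},{"wx":0,"wy":0,"wz":0.3,"x":48,"y":40,"z":0,"claw":255},{"wx":0,"wy":0,"wz":0.5,"x":85,"y":72,"z":0,"claw":255},{"wx":0,"wy":0,"wz":0.7,"x":122,"y":103,"z":0,"claw":255},{"wx":0,"wy":0,"wz":0.9,"x":160,"y":135,"z":0,"claw":255},{"wx":0,"wy":0,"wz":1,"x":190,"y":160,"z":0,"claw":255},{"wx":0,"wy":0,"wz":1,"x":204,"y":172,"z":0,"claw":255},{"wx":0,"wy":0,"wz":1,"x":208,"y":175,"z":0,"claw":255},{"wx":0,"wy":0,"wz":1,"x":208,"y":175,"z":0,"claw":255},{"wx":0,"wy":0,"wz":1,"x":208,"y":175,"z":0,"claw":255}]'
python3 - <<'E'
from h import *
o=manip.get_obs();print(o['joint_pos'])
delta(rk(.085,.074,.15),tipR(),off=.173)
c=manip.get_calibration("wrist"); im=manip.capture("wrist"); out=im[:,:,::-1].copy()
for i in range(5):
    q=[proj(c,rk(x,(i-2)*.037+y,.164))[0] for x,y in [(-.0475,-.018),(.0475,-.018),(.0475,.018),(-.0475,.018)]]
    cv2.polylines(out,[np.array(q).round().astype(int)],True,(0,0,255))
cv2.imwrite("pics/w6.png",out)
E
```

```text
clock: 19.5
tool_pos: [0.6916, 0.2637, 0.4139]
eef_rot: [-0.0, 0.776, 0.631, -0.0]
force: [0.4, -1.0, 0.7]
width: 0.0001
gripper_force: 0.0
[-0.91979655  0.75093133  0.88372675  1.37964741 -0.58311765  1.28091157
 -0.21132958]
xyz [-0.9  0.9 90.9] w [-0. -0. -0.]
```

View pics/w6.png

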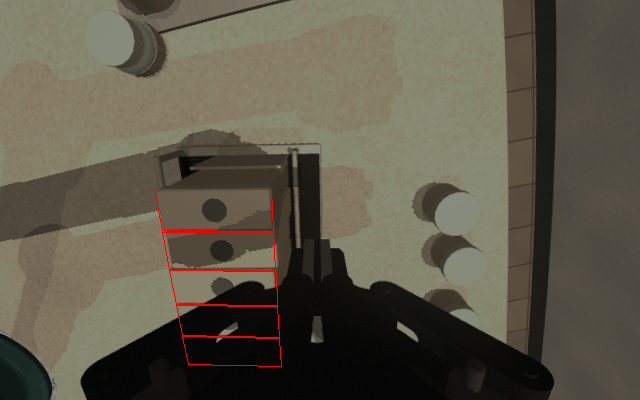

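```bash
python3 -m pendant '[{"wx":0,"wy":0,"wz":0,"x":-1,"y":1,"z":20,"claw":255},{"wx":0,"wy":0,"wz":0,"x":-1,"y":1,"z":50,"claw":255},{"wx":0,"wy":0,"wz":0,"x":-1,"y":1,"z":80,"claw":255},{"wx":0,"wy":0,"wz":0,"x":-1,"y":1,"z":91,"claw":255},{"wx":0,"wy":0,"wz":0,"x":-1,"y":-6,"z":91,"claw":255},{"wx":0,"wy":0,"wz":0,"x":-1,"y":-14,"z":91,"claw":255},{"wx":0,"wy":0,"wz":0,"x":-1,"y":-20,"z":91,"claw":255},{"wx":0,"wy":0,"wz":0,"x":-1,"y":-26,"z":91,"claw":255},{"wx":0,"wy":0,"wz":0,"x":-1,"y":-32,"z":91,"claw":255},{"wx":0,"wy":0,"wz":0,"x":-1,"y":-38,"z":91,"claw":255}]'
python3 -c "
from h import *
o=manip.get_obs(); print(RK.inv().apply(o['force']), RK.inv().apply(o['tool_pos']-RC))"
```

```text
clock: 20.8
tool_pos: [0.6542, 0.2714, 0.3231]
eef_rot: [0.0, 0.776, 0.631, 0.0]
force: [1.8, 1.0, 0.9]
width: -0.0002
gripper_force: 0.5
[1.59261709 1.35570644 0.92341016] [0.04588793 0.0747426  0.32308239]
```

```bash
python3 -m pendant '[{"wx":0,"wy":0,"wz":0,"x":0,"y":-6,"z":0,"claw":255},{"wx":0,"wy":0,"wz":0,"x":0,"y":-12,"z":0,"claw":255},{"wx":0,"wy":0,"wz":0,"x":0,"y":-18,"z":0,"claw":255},{"wx":0,"wy":0,"wz":0,"x":0,"y":-24,"z":0,"claw":255},{"wx":0,"wy":0,"wz":0,"x":0,"y":-29,"z":0,"claw":255},{"wx":0,"wy":0,"wz":0,"x":0,"y":-34,"z":0,"claw":255},{"wx":0,"wy":0,"wz":0,"x":0,"y":-39,"z":0,"claw":255},{"wx":0,"wy":0,"wz":0,"x":0,"y":-44,"z":0,"claw":255},{"wx":0,"wy":0,"wz":0,"x":0,"y":-47,"z":0,"claw":255},{"wx":0,"wy":0,"wz":0,"x":0,"y":-47,"z":0,"claw":255}]'
python3 -c "
from h import *
o=manip.get_obs(); print(RK.inv().apply(o['force']), RK.inv().apply(o['tool_pos']-RC))
im=manip.capture('scene'); side=manip.capture('side'); cv2.imwrite('pics/c7.png',np.hstack([cv2.resize(im[60:220,260:420,::-1],(400,400)),cv2.resize(side[150:330,270:450,::-1],(400,400))]))"
```

```text
clock: 22.05
tool_pos: [0.608, 0.2812, 0.3226]
eef_rot: [-0.0, 0.776, 0.631, -0.0]
force: [1.0, 0.9, -0.8]
width: 0.0006
gripper_force: 0.0
[ 0.8205201   1.04412502 -0.84471279] [-0.00123901  0.07487668  0.32256328]
```

View pics/c7.png

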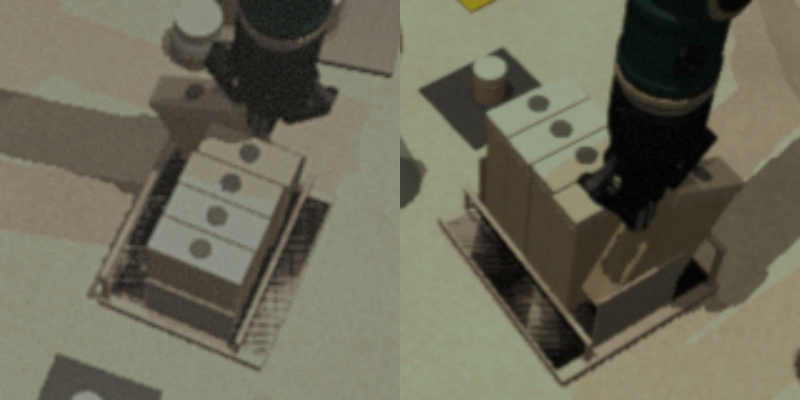

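Box4 is tipping forward alone (scene half at (190,95)) and the others stand. I'll push slowly past its balance.

```bash
python3 -m pendant '[{"wx":0,"wy":0,"wz":0,"x":0,"y":-2,"z":0,"claw":255},{"wx":0,"wy":0,"wz":0,"x":0,"y":-4,"z":0,"claw":255},{"wx":0,"wy":0,"wz":0,"x":0,"y":-6,"z":0,"claw":255},{"wx":0,"wy":0,"wz":0,"x":0,"y":-7,"z":0,"claw":255},{"wx":0,"wy":0,"wz":0,"x":0,"y":-8,"z":0,"claw":255},{"wx":0,"wy":0,"wz":0,"x":0,"y":-9,"z":0,"claw":255},{"wx":0,"wy":0,"wz":0,"x":0,"y":-10,"z":0,"claw":255},{"wx":0,"wy":0,"wz":0,"x":0,"y":-11,"z":0,"claw":255},{"wx":0,"wy":0,"wz":0,"x":0,"y":-12,"z":0,"claw":255},{"wx":0,"wy":0,"wz":0,"x":0,"y":-12,"z":0,"claw":255}]'
python3 -c "
from h import *
o=manip.get_obs(); print(RK.inv().apply(o['force']), RK.inv().apply(o['tool_pos']-RC))"
```

```text
clock: 23.4
tool_pos: [0.5965, 0.2835, 0.3227]
eef_rot: [-0.0, 0.776, 0.631, -0.0]
force: [0.2, 0.3, 0.6]
width: 0.0001
gripper_force: 0.0
[0.13930614 0.37125225 0.61897942] [-0.01300148  0.07477689  0.32268012]
```

```bash
python3 -m pendant '[{"wx":0,"wy":0,"wz":0,"x":0,"y":-1.5,"z":0,"claw":255},{"wx":0,"wy":0,"wz":0,"x":0,"y":-3,"z":0,"claw":255},{"wx":0,"wy":0,"wz":0,"x":0,"y":-3,"z":0,"claw":255},{"wx":0,"wy":0,"wz":0,"x":0,"y":5,"z":0,"claw":255},{"wx":0,"wy":0,"wz":0,"x":0,"y":20,"z":-20,"claw":255},{"wx":0,"wy":0,"wz":0,"x":0,"y":30,"z":-60,"claw":255},{"wx":0,"wy":0,"wz":0,"x":0,"y":30,"z":-100,"claw":255},{"wx":0,"wy":0,"wz":0,"x":0,"y":30,"z":-120,"claw":255},{"wx":0,"wy":0,"wz":0,"x":0,"y":30,"z":-120,"claw":255},{"wx":0,"wy":0,"wz":0,"x":0,"y":30,"z":-120,"claw":255}]'
python3 - <<'E'
from h import *
im=manip.capture('scene'); side=manip.capture('side')
o1=im[:,:,::-1].copy(); o2=side[:,:,::-1].copy()
th=np.radians(34)
def bx(i,th):
    P=[]
    for y in (-.018,.018):
        for x,z in ((0,0),(.095,0),(.095,.15),(0,.15)):
            P.append(rk(-.0475+x*np.cos(th)-z*np.sin(th),(i-2)*.037+y,.014+x*np.sin(th)+z*np.cos(th)))
    return np.array(P)
for cam,o in (("scene",o1),("side",o2)):
    q=proj(manip.get_calibration(cam),bx(4,th))
    for a,b in [(2,3),(6,7),(2,6),(3,7),(0,3),(4,7)]:
        cv2.line(o,*[tuple(int(round(t)) for t in q[k]) for k in (a,b)],(0,0,255),1)
cv2.imwrite('pics/c8.png',np.hstack([cv2.resize(o1[60:220,260:420],(400,400)),cv2.resize(o2[150:330,270:450],(400,400))]))
E
```

```text
clock: 24.65
tool_pos: [0.6255, 0.2776, 0.4409]
eef_rot: [-0.0, 0.776, 0.631, -0.001]
force: [1.0, 0.1, -0.2]
width: 0.0002
gripper_force: 0.0
```

View pics/c8.png

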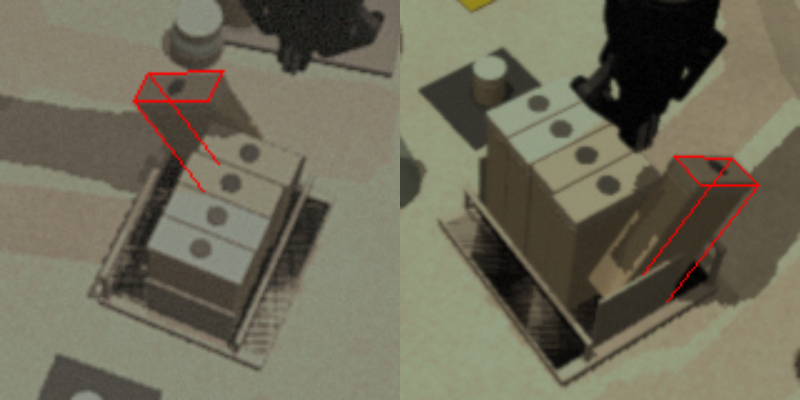

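Box4 now leans by itself on the rail, matching the red 34° model in both halves; the other four boxes stand. Next is the grip pose.

```bash
cat >> h.py <<'E'
def leanR(th=34):
    t=np.radians(th); return look(RK.apply([np.sin(t),0,-np.cos(t)]),RK.apply([0,-1,0]))
def leanG(i,th=34,d=.022,e=-.003,back=0.):
    t=np.radians(th); s,c=np.sin(t),np.cos(t)
    top=np.array([-.0475+.0475*c-.15*s,(i-2)*.037,.014+.0475*s+.15*c])
    return rk(*(top+(d-back)*np.array([s,0,-c])+e*np.array([c,0,s])))
E
python3 - <<'E'
from h import *
p,R=pose()
t,Rt=delta(leanG(4,back=.09),leanR())
delta(leanG(4),leanR(),t,Rt)
E
```

```text
xyz [  -0.5 -235.4   93.5] w [-3.33  3.35 10.9 ]
xyz [-0.  0. 90.] w [0. 0. 0.]
```

```bash
python3 -m pendant '[{"wx":-0.33,"wy":0.33,"wz":1.1,"x":0,"y":-20,"z":0,"claw":200},{"wx":-0.66,"wy":0.67,"wz":2.2,"x":0,"y":-45,"z":5,"claw":100},{"wx":-1,"wy":1,"wz":3.3,"x":0,"y":-70,"z":15,"claw":50},{"wx":-1.33,"wy":1.34,"wz":4.4,"x":0,"y":-95,"z":28,"claw":50},{"wx":-1.67,"wy":1.68,"wz":5.45,"x":0,"y":-120,"z":40,"claw":50},{"wx":-2,"wy":2.01,"wz":6.55,"x":0,"y":-145,"z":52,"claw":50},{"wx":-2.33,"wy":2.35,"wz":7.65,"x":0,"y":-170,"z":64,"claw":50},{"wx":-2.67,"wy":2.68,"wz":8.7,"x":0,"y":-195,"z":76,"claw":50},{"wx":-3,"wy":3.02,"wz":9.8,"x":0,"y":-220,"z":87,"claw":50},{"wx":-3.33,"wy":3.35,"wz":10.9,"x":0,"y":-235,"z":93.5,"claw":50}]'
python3 - <<'E'
from h import *
print(manip.get_obs()['joint_pos'])
delta(leanG(4),leanR())
E
```

```text
clock: 26.0
tool_pos: [0.3942, 0.3252, 0.3479]
eef_rot: [0.03, 0.951, -0.1, 0.292]
force: [-0.5, -0.8, -1.0]
width: 0.0691
gripper_force: 0.0
[-1.94413169  0.85605257  1.52516497  2.16503437 -0.82816686  0.57638962
 -1.79789532]
xyz [ 0.2  0.3 90.3] w [ 0.01 -0.02 -0.04]
```

```bash
python3 -m pendant '[{"wx":0,"wy":0,"wz":0,"x":0,"y":0,"z":15,"claw":50},{"wx":0,"wy":0,"wz":0,"x":0,"y":0,"z":35,"claw":50},{"wx":0,"wy":0,"wz":0,"x":0,"y":0,"z":55,"claw":50},{"wx":0,"wy":0,"wz":0,"x":0,"y":0,"z":72,"claw":50},{"wx":0,"wy":0,"wz":0,"x":0,"y":0,"z":83,"claw":50},{"wx":0,"wy":0,"wz":0,"x":0,"y":0,"z":90,"claw":50},{"wx":0,"wy":0,"wz":0,"x":0,"y":0,"z":90,"claw":50},{"wx":0,"wy":0,"wz":0,"x":0,"y":0,"z":90,"claw":120},{"wx":0,"wy":0,"wz":0,"x":0,"y":0,"z":90,"claw":160},{"wx":0,"wy":0,"wz":0,"x":0,"y":0,"z":90,"claw":255}]' 50
python3 -m pendant '[{"wx":0,"wy":0,"wz":0,"x":0,"y":0,"z":0,"claw":255},{"wx":0,"wy":0,"wz":0,"x":0,"y":0,"z":0,"claw":255},{"wx":0,"wy":0,"wz":0,"x":0,"y":0,"z":0,"claw":255},{"wx":0,"wy":0,"wz":0,"x":0,"y":0,"z":0,"claw":255},{"wx":0,"wy":0,"wz":0,"x":0,"y":0,"z":0,"claw":255},{"wx":0,"wy":0,"wz":0,"x":0,"y":0,"z":0,"claw":255},{"wx":0,"wy":0,"wz":0,"x":0,"y":0,"z":0,"claw":255},{"wx":0,"wy":0,"wz":0,"x":0,"y":0,"z":0,"claw":255},{"wx":0,"wy":0,"wz":0,"x":0,"y":0,"z":0,"claw":255},{"wx":0,"wy":0,"wz":0,"x":0,"y":0,"z":0,"claw":255}]' 50
python3 - <<'E'
from h import *
np.set_printoptions(precision=4,suppress=True)
o=manip.get_obs();print(o['joint_pos'],o['width'],o['gripper_force'])
delta(leanG(4),leanR())
p,R=pose(); print("gp rack",RK.inv().apply(p+R.apply([0,0,G])-RC))
u=R.inv().apply([0,0,1])*180; print("up180",u, "rackfwd50",R.inv().apply(RK.apply([-.05,0,0]))*1000)
E
```

```text
clock: 27.25
tool_pos: [0.4453, 0.3151, 0.275]
eef_rot: [0.029, 0.951, -0.098, 0.292]
force: [-0.7, 0.5, 2.2]
width: 0.0353
gripper_force: 50.4
clock: 28.5
tool_pos: [0.4454, 0.3151, 0.2749]
eef_rot: [0.029, 0.951, -0.098, 0.292]
force: [-1.9, 1.4, 4.9]
width: 0.0354
gripper_force: 51.0
[-1.7028  0.8558  1.2556  2.1383 -0.9626  0.3945 -1.6824] 0.03543589877702164 51.000675559043884
xyz [-2.   0.9  0.6] w [-0.01 -0.02 -0.01]
gp rack [-0.0806  0.0752  0.1468]
up180 [ 100.9799   -0.4897 -149.0061] rackfwd50 [-41.3907   0.0167 -28.0501]
```

```bash
python3 -m pendant '[{"wx":0,"wy":0,"wz":0,"x":2,"y":0,"z":-6,"claw":255},{"wx":0,"wy":0,"wz":0,"x":4,"y":0,"z":-20,"claw":255},{"wx":0,"wy":0,"wz":0,"x":4,"y":0,"z":-38,"claw":255},{"wx":0,"wy":0,"wz":0,"x":5,"y":0,"z":-58,"claw":255},{"wx":0,"wy":0,"wz":0,"x":8,"y":0,"z":-80,"claw":255},{"wx":0,"wy":0,"wz":0,"x":18,"y":0,"z":-100,"claw":255},{"wx":0,"wy":0,"wz":0,"x":32,"y":0,"z":-120,"claw":255},{"wx":0,"wy":0,"wz":0,"x":46,"y":0,"z":-142,"claw":255},{"wx":0,"wy":0,"wz":0,"x":58,"y":0,"z":-160,"claw":255},{"wx":0,"wy":0,"wz":0,"x":60,"y":0,"z":-163,"claw":255}]' 50
python3 - <<'E'
from h import *
np.set_printoptions(precision=4,suppress=True)
o=manip.get_obs();print(o['joint_pos'],o['width'],o['gripper_force'])
d=[x["at"] for x in manip.landmark_of("side","box0") if x["confidence"]>.3] if manip.capture("side") is not None else 0
print(d)
p,R=pose(); print("gp rack",RK.inv().apply(p+R.apply([0,0,G])-RC))
# upright, above mat-side waypoint
delta([.47,.10,.40],look([0,0,-1],[0,-1,0]))
E
```

```text
clock: 29.75
tool_pos: [0.4044, 0.3226, 0.4438]
eef_rot: [0.028, 0.951, -0.099, 0.291]
force: [-0.5, -0.5, -2.9]
width: 0.0356
gripper_force: 50.4
[-2.0382  0.5228  1.5434  2.0642 -0.1764  0.6239 -2.2753] 0.03561240458003846 50.43748676776886
[[357.5, 277.1], [345.5, 262.6], [401.5, 219.0], [328.9, 238.8], [338.3, 250.2]]
gp rack [-0.1231  0.0743  0.3144]
xyz [154.3 204.3 -31.7] w [ 0.42 -4.23 -1.44]
```

```bash
python3 -m pendant '[{"wx":0.05,"wy":-0.5,"wz":-0.15,"x":8,"y":10,"z":-4,"claw":255},{"wx":0.1,"wy":-1,"wz":-0.3,"x":25,"y":32,"z":-8,"claw":255},{"wx":0.15,"wy":-1.5,"wz":-0.5,"x":43,"y":57,"z":-12,"claw":255},{"wx":0.2,"wy":-2,"wz":-0.7,"x":62,"y":82,"z":-15,"claw":255},{"wx":0.25,"wy":-2.5,"wz":-0.85,"x":80,"y":107,"z":-18,"claw":255},{"wx":0.3,"wy":-3,"wz":-1,"x":100,"y":132,"z":-21,"claw":255},{"wx":0.35,"wy":-3.5,"wz":-1.2,"x":119,"y":157,"z":-25,"claw":255},{"wx":0.4,"wy":-4,"wz":-1.35,"x":138,"y":182,"z":-28,"claw":255},{"wx":0.42,"wy":-4.2,"wz":-1.44,"x":150,"y":198,"z":-31,"claw":255},{"wx":0.42,"wy":-4.23,"wz":-1.44,"x":154,"y":204,"z":-32,"claw":255}]' 50
python3 - <<'E'
from h import *
np.set_printoptions(precision=4,suppress=True)
o=manip.get_obs();print(o['joint_pos'],o['width'],o['gripper_force'])
a=np.radians(-4.1)
t,R=delta([.5545,-.2421,.30],look([0,0,-1],[np.sin(a),-np.cos(a),0]))
E
```

```text
clock: 31.1
tool_pos: [0.47, 0.0998, 0.5553]
eef_rot: [0.001, 1.0, -0.001, 0.001]
force: [-0.5, 0.1, -2.3]
width: 0.0356
gripper_force: 51.1
[-1.8781 -0.2769  1.4249  1.8576  0.2841  1.3337 -2.0993] 0.03560288832267876 51.051873564720154
xyz [ 84.8 341.6 101.3] w [ 0.01 -0.01  0.5 ]
```

```bash
python3 -m pendant '[{"wx":0,"wy":0,"wz":0.05,"x":3,"y":14,"z":4,"claw":255},{"wx":0,"wy":0,"wz":0.1,"x":12,"y":48,"z":14,"claw":255},{"wx":0,"wy":0,"wz":0.2,"x":22,"y":90,"z":28,"claw":255},{"wx":0,"wy":0,"wz":0.3,"x":33,"y":135,"z":42,"claw":255},{"wx":0,"wy":0,"wz":0.4,"x":45,"y":182,"z":56,"claw":255},{"wx":0,"wy":0,"wz":0.5,"x":56,"y":228,"z":70,"claw":255},{"wx":0,"wy":0,"wz":0.5,"x":68,"y":274,"z":82,"claw":255},{"wx":0,"wy":0,"wz":0.5,"x":79,"y":318,"z":94,"claw":255},{"wx":0,"wy":0,"wz":0.5,"x":84,"y":337,"z":100,"claw":255},{"wx":0,"wy":0,"wz":0.5,"x":85,"y":341.5,"z":101,"claw":255}]' 50
python3 -m pendant '[{"wx":0,"wy":0,"wz":0,"x":0,"y":0,"z":0,"claw":255},{"wx":0,"wy":0,"wz":0,"x":0,"y":0,"z":0,"claw":255},{"wx":0,"wy":0,"wz":0,"x":0,"y":0,"z":0,"claw":255},{"wx":0,"wy":0,"wz":0,"x":0,"y":0,"z":0,"claw":255},{"wx":0,"wy":0,"wz":0,"x":0,"y":0,"z":0,"claw":255},{"wx":0,"wy":0,"wz":0,"x":0,"y":0,"z":0,"claw":255},{"wx":0,"wy":0,"wz":0,"x":0,"y":0,"z":0,"claw":255},{"wx":0,"wy":0,"wz":0,"x":0,"y":0,"z":0,"claw":255},{"wx":0,"wy":0,"wz":0,"x":0,"y":0,"z":0,"claw":255},{"wx":0,"wy":0,"wz":0,"x":0,"y":0,"z":0,"claw":255}]' 50
python3 - <<'E'
from h import *
np.set_printoptions(precision=4,suppress=True)
o=manip.get_obs();print(o['joint_pos'],o['width'],o['gripper_force'])
a=np.radians(-4.1)
t,R=delta([.5545,-.2421,.1746],look([0,0,-1],[np.sin(a),-np.cos(a),0]))
out=[]
for cam in ("scene","side"):
    im=manip.capture(cam); c=manip.get_calibration(cam); o2=im[:,:,::-1].copy()
    print(cam,[(x["confidence"],x["at"]) for x in manip.landmark_of(cam,"box0") if x["confidence"]>.3])
    p,Rn=pose(); gp=p+Rn.apply([0,0,G]); b=gp+Rn.apply([.001,0,.1286]); print("expect",proj(c,b))
    P=[b+Rn.apply([x,y,z]) for x in(-.0475,.0475) for y in (-.018,.018) for z in (0,-.15)]
    q=proj(c,np.array(P)).round().astype(int)
    for i,j in [(0,1),(2,3),(4,5),(6,7),(0,2),(0,4),(2,6),(4,6)]: cv2.line(o2,tuple(q[i].tolist()),tuple(q[j].tolist()),(0,0,255),1)
    m=q.mean(0).astype(int); y0=int(np.clip(m[1]-90,0,220)); x0=int(np.clip(m[0]-90,0,460)); out.append(cv2.resize(o2[y0:y0+180,x0:x0+180],(400,400),interpolation=2))
cv2.imwrite("pics/c9.png",np.hstack(out))
E
```

```text
clock: 32.35
tool_pos: [0.4492, -0.1862, 0.503]
eef_rot: [0.008, 0.999, -0.035, 0.02]
force: [0.2, 0.7, -1.8]
width: 0.0355
gripper_force: 51.9
clock: 33.6
tool_pos: [0.4497, -0.1858, 0.5034]
eef_rot: [0.007, 0.999, -0.035, 0.02]
force: [-0.1, -0.3, -3.8]
width: 0.0355
gripper_force: 51.9
[-1.3879 -0.3067  1.5452  1.9373  0.3417  1.1889 -1.6022] 0.035483918203992944 51.92166030406952
xyz [101.2  46.6 179.1] w [ 0.1  -0.3   0.02]
scene [(0.92, [247.0, 281.8]), (0.6, [333.3, 185.2])]
expect [[248.3912 282.4733]]
side [(0.85, [266.7, 84.8]), (0.83, [328.3, 239.2]), (0.68, [352.8, 280.3]), (0.59, [339.1, 248.6])]
expect [[270.5693  84.9896]]
```

View pics/c9.png

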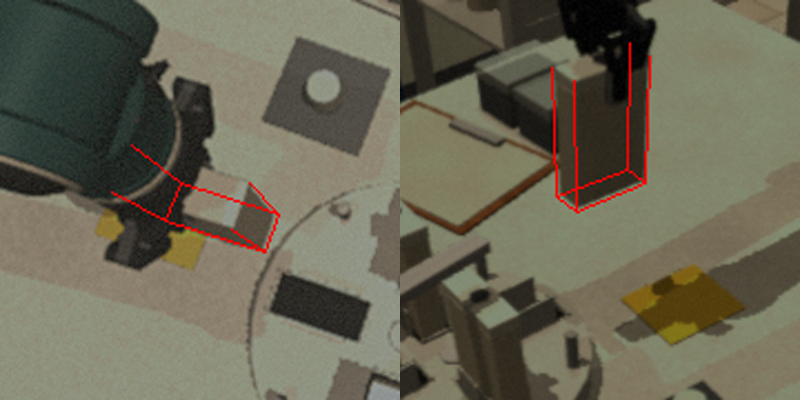

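The box hangs upright, matching the red model in both halves, at scene crop (230,215) and side crop (605,130). The pot is on the mat. The arm stalled near a joint limit, so I'll move outward.

```bash
python3 -m pendant '[{"wx":0,"wy":-0.1,"wz":0,"x":15,"y":5,"z":3,"claw":255},{"wx":0.1,"wy":-0.2,"wz":0,"x":32,"y":12,"z":10,"claw":255},{"wx":0.1,"wy":-0.3,"wz":0,"x":50,"y":20,"z":18,"claw":255},{"wx":0.1,"wy":-0.3,"wz":0,"x":68,"y":29,"z":26,"claw":255},{"wx":0.1,"wy":-0.3,"wz":0,"x":84,"y":38,"z":33,"claw":255},{"wx":0.1,"wy":-0.3,"wz":0,"x":95,"y":44,"z":40,"claw":255},{"wx":0.1,"wy":-0.3,"wz":0,"x":101,"y":46.5,"z":45,"claw":255},{"wx":0.1,"wy":-0.3,"wz":0,"x":101,"y":46.5,"z":45,"claw":255},{"wx":0.1,"wy":-0.3,"wz":0,"x":101,"y":46.5,"z":45,"claw":255},{"wx":0.1,"wy":-0.3,"wz":0,"x":101,"y":46.5,"z":45,"claw":255}]' 50
python3 - <<'E'
from h import *
np.set_printoptions(precision=4,suppress=True)
o=manip.get_obs();print(o['joint_pos'],o['width'],o['gripper_force'])
a=np.radians(-4.1)
t,R=delta([.5545,-.2421,.1746],look([0,0,-1],[np.sin(a),-np.cos(a),0]))
E
```

```text
clock: 35.05
tool_pos: [0.4471, -0.1952, 0.5072]
eef_rot: [0.007, 0.999, -0.035, 0.019]
force: [-0.4, -0.6, -2.7]
width: 0.0354
gripper_force: 52.1
[-1.3696 -0.3067  1.5451  1.9284  0.3397  1.1999 -1.5803] 0.03541575474411192 52.0932537317276
xyz [103.5  36.9 182.5] w [ 0.1  -0.28  0.02]
```

```bash
python3 -m pendant '[{"wx":0,"wy":0,"wz":-0.1,"x":0,"y":0,"z":0,"claw":255},{"wx":0,"wy":0,"wz":-0.2,"x":0,"y":0,"z":0,"claw":255},{"wx":0,"wy":0,"wz":-0.3,"x":0,"y":0,"z":0,"claw":255},{"wx":0,"wy":0,"wz":-0.4,"x":0,"y":0,"z":0,"claw":255},{"wx":0,"wy":0,"wz":-0.5,"x":0,"y":0,"z":0,"claw":255},{"wx":0,"wy":0,"wz":-0.6,"x":0,"y":0,"z":0,"claw":255},{"wx":0,"wy":0,"wz":-0.7,"x":0,"y":0,"z":0,"claw":255},{"wx":0,"wy":0,"wz":-0.8,"x":0,"y":0,"z":0,"claw":255},{"wx":0,"wy":0,"wz":-0.9,"x":0,"y":0,"z":0,"claw":255},{"wx":0,"wy":0,"wz":-1,"x":0,"y":0,"z":0,"claw":255}]' 50
python3 - <<'E'
from h import *
np.set_printoptions(precision=4,suppress=True)
o=manip.get_obs();print(o['joint_pos'],o['tool_pos'],o['width'],o['gripper_force'])
a=np.radians(-4.1)
t,R=delta([.5545,-.2421,.1746],look([0,0,-1],[np.sin(a),-np.cos(a),0]))
E
```

```text
clock: 36.3
tool_pos: [0.4471, -0.1953, 0.5072]
eef_rot: [0.009, 0.999, 0.036, 0.018]
force: [-0.1, -0.1, -2.8]
width: 0.0356
gripper_force: 52.0
[-1.3696 -0.3067  1.5451  1.9283  0.3398  1.2    -1.4398] [ 0.4471 -0.1953  0.5072] 0.03562265181842534 51.95814371109009
xyz [ 97.3  51.  182.5] w [ 0.12 -0.27  1.02]
```

```bash
cat > kin.py <<'E'
import numpy as np, itertools
from scipy.optimize import least_squares
from scipy.spatial.transform import Rotation as Ro
D=[([-1.17201584,.46841619,-.01156405,1.60364825,.00602402,1.07139011,-.05628922],[.27786308,.58733525,.40370252],[-.0001,.2191,.9757,-.0009]),
([-.57679612,.06930432,.18862278,2.13875037,-.01621515,.93400323,.9698231],[.4009,.1319,.405],[0,.111,.994,0]),
([.0345,.3622,.4905,1.8134,-.1985,1.0158,2.1805],[.5116,-.2676,.4042],[0,-.002,1,0]),
([.2155,.685,.4094,1.7586,-.3684,.773,2.3841],[.5415,-.3416,.2327],[.001,-.002,1,-.001]),
([-.123,.5966,.4119,1.9337,-.364,.6846,2.0867],[.5532,-.143,.2317],[0,-.003,1,0]),
([-.27272936,.59515036,.87248316,1.77901913,-.52987229,1.01836492,.73676294],[.5667,-.2422,.3516],[.001,.73,.683,.001]),
([-1.0453,.3133,1.0281,1.9835,-.3146,1.0157,.0641],[.5035,.0673,.4135],[0,.73,.683,-.001]),
([-.91979655,.75093133,.88372675,1.37964741,-.58311765,1.28091157,-.21132958],[.6916,.2637,.4139],[0,.776,.631,0]),
([-1.94413169,.85605257,1.52516497,2.16503437,-.82816686,.57638962,-1.79789532],[.3942,.3252,.3479],[.03,.951,-.1,.292]),
([-1.7028,.8558,1.2556,2.1383,-.9626,.3945,-1.6824],[.4454,.3151,.2749],[.029,.951,-.098,.292]),
([-2.0382,.5228,1.5434,2.0642,-.1764,.6239,-2.2753],[.4044,.3226,.4438],[.028,.951,-.099,.291]),
([-1.8781,-.2769,1.4249,1.8576,.2841,1.3337,-2.0993],[.47,.0998,.5553],[.001,1,-.001,.001]),
([-1.3696,-.3067,1.5451,1.9283,.3398,1.2,-1.4398],[.4471,-.1953,.5072],[.009,.999,.036,.018])]
def fk(j,s,L):
    z=lambda a:Ro.from_euler('z',a); y=lambda a:Ro.from_euler('y',a)
    R=z(s[0]*j[0]); p=np.array([0,0,L[0]])
    R=R*y(j[1]); p=p+R.apply([L[4],0,L[1]])
    R=R*z(s[1]*j[2])*y(j[3]); p=p+R.apply([L[5],0,L[2]])
    R=R*z(s[2]*j[4])*y(j[5]); p=p+R.apply([0,0,L[3]])
    R=R*z(s[3]*j[6]+L[6]); return p,R
def res(L,s):
    o=[]
    for j,p,q in D:
        P,R=fk(j,s,L); o+=list(P-p); o+=list(.3*(Ro.from_quat([q[1],q[2],q[3],q[0]]).inv()*R).as_rotvec())
    return np.array(o)
def fit():
    best=None
    for s in itertools.product((1,-1),repeat=4):
        for y0 in (0,3.14,1.57):
            f=least_squares(res,[.3,.4,.4,.15,0,0,y0],args=(s,))
            if best is None or f.cost<best[0]: best=(f.cost,s,f.x,np.abs(f.fun).max())
    return best
if __name__=="__main__": print(fit())
E
python3 kin.py
```

```text
(np.float64(0.0024353460403734083), (-1, -1, -1, -1), array([ 0.29229794,  0.50582912,  0.50240108,  0.11635046, -0.01856022,
       -0.01649878,  1.57075877]), np.float64(0.03057324162747513))
```

```bash
cat > kin2.py <<'E'
from kin import *
import kin
s=(-1,-1,-1,-1)
def fk(j,L):
    z=lambda a:Ro.from_euler('z',a); y=lambda a:Ro.from_euler('y',a)
    R=z(-j[0]); p=R.apply([L[7],L[8],L[0]])
    R=R*y(j[1]); p=p+R.apply([L[4],L[9],L[1]])
    R=R*z(-j[2])*y(j[3]); p=p+R.apply([L[5],L[10],L[2]])
    R=R*z(-j[4])*y(j[5]); p=p+R.apply([L[11],L[12],L[3]])
    R=R*z(-j[6]+L[6]); return p,R
def res(L):
    o=[]
    for j,p,q in D:
        P,R=fk(j,L); o+=list(P-p); o+=list(.3*(Ro.from_quat([q[1],q[2],q[3],q[0]]).inv()*R).as_rotvec())
    return np.array(o)
f=least_squares(res,[.292,.506,.502,.116,0,0,1.571]+[0]*6); L=f.x
lo=np.array([-2.53,-.31,-1.57,.28,-1.29,.15,-2.92]);hi=np.array([2.53,2.02,1.55,2.44,4.43,1.84,2.92])
def err(j,p,R):
    P,Q=fk(j,L); return np.r_[p-P,(R*Q.inv()).as_rotvec()]
def jac(j):
    J=np.zeros((6,7));P,Q=fk(j,L)
    for i in range(7):
        k=j.copy();k[i]+=1e-5;P2,Q2=fk(k,L);J[:3,i]=(P2-P)/1e-5;J[3:,i]=(Q2*Q.inv()).as_rotvec()/1e-5
    return J
def step(j,p,R,lam=.02,n=5):
    for _ in range(n):
        J=jac(j);e=err(j,p,R); j=np.clip(j+J.T@np.linalg.solve(J@J.T+lam**2*np.eye(6),e),lo+.003,hi-.003)
    return j
def go(j,p,R,n=10,**k):
    p0,R0=fk(j,L);w=(R*R0.inv()).as_rotvec()
    for u in np.linspace(0,1,n+1)[1:]: j=step(j,p0+u*(p-p0),Ro.from_rotvec(u*w)*R0,**k)
    return j
if __name__=="__main__":
    np.set_printoptions(precision=3,suppress=True)
    print("fit",np.abs(f.fun).max(),L)
    # reproduce: waypoint -> stage
    j=np.array(D[11][0]); dn=Ro.from_matrix(np.c_[[1,0,0],[0,-1,0],[0,0,-1]])
    print("sim stuck",go(j,np.array([.5545,-.2421,.4547]),dn))
    j=np.array(D[7][0]);q=D[8][2]; print("sim tilt",go(j,np.array(D[8][1]),Ro.from_quat([q[1],q[2],q[3],q[0]])))
    j=np.array(D[5][0]);q=D[6][2]; print("sim pot->mat",go(j,np.array(D[6][1]),Ro.from_quat([q[1],q[2],q[3],q[0]])))
E
python3 kin2.py
```

```text
fit 0.0008873553668172773 [ 0.306  0.521  0.473  0.14   0.    -0.     1.571  0.    -1.254  1.225
 -0.004  0.    -0.   ]
sim stuck [-1.806 -0.307  1.547  1.856  0.607  1.201 -1.685]
sim tilt [-1.945  0.899  1.547  2.165 -0.894  0.612 -1.741]
sim pot->mat [-1.04   0.311  1.02   1.983 -0.31   1.016  0.059]
```

```bash
cat > srch.py <<'E'
from kin2 import *
from rig import manip
np.set_printoptions(precision=3,suppress=True)
j0=np.array(manip.get_obs()['joint_pos']); a=np.radians(-4.1)
def ori(psi,tx=0,ty=0): # tool x heading psi, tilt world rotvec
    return Ro.from_rotvec([tx,ty,0])*Ro.from_euler('z',psi)*Ro.from_euler('x',np.pi)
rng=np.random.default_rng(0); best=[]
tg=np.array([.5545,-.2421,.4547])
for k in range(150):
    psi=rng.choice([0,np.pi])+a
    w=[]; j=j0.copy(); ok=True
    for i in range(rng.integers(0,3)):
        P=[rng.uniform(.42,.55),rng.uniform(-.3,.1),rng.uniform(.47,.58)]; o=[rng.uniform(-np.pi,np.pi),0,0]
        j=go(j,np.array(P),ori(*o),n=8,n_=0) if 0 else go(j,np.array(P),ori(*o),n=8); w.append(np.r_[P,o[0]])
        e=err(j,np.array(P),ori(*o)); ok&=np.abs(e).max()<.03
    j=go(j,tg,ori(psi),n=8); e=np.abs(err(j,tg,ori(psi))).max()
    m=np.minimum(j-lo,hi-j).min()
    if e<.005: best.append((m,psi,w,j,ok))
best.sort(key=lambda b:-b[0])
for b in best[:6]: print(b)
E
time python3 srch.py
```

```text
(np.float64(0.6909050315085845), np.float64(-0.0715584993317675), [array([ 0.489, -0.209,  0.556, -2.073])], array([-0.176,  0.394,  0.703,  1.7  , -0.275,  1.149, -1.039]), np.False_)
(np.float64(0.687619879748528), np.float64(-0.0715584993317675), [array([ 0.488, -0.129,  0.474, -1.922])], array([-0.2  ,  0.401,  0.738,  1.702, -0.292,  1.152, -1.024]), np.True_)
(np.float64(0.6814874200717385), np.float64(3.0700341542580256), [array([ 0.536,  0.029,  0.523, -1.682]), array([0.524, 0.069, 0.499, 0.245])], array([-0.082,  0.371,  0.572,  1.695, -0.218,  1.14 ,  2.05 ]), np.False_)
(np.float64(0.6786937882707536), np.float64(-0.0715584993317675), [array([ 0.422,  0.072,  0.496, -1.441])], array([-0.255,  0.42 ,  0.819,  1.705, -0.331,  1.161, -0.988]), np.False_)
(np.float64(0.6780204656583648), np.float64(-0.0715584993317675), [array([ 0.472,  0.028,  0.568, -1.72 ]), array([ 0.424, -0.228,  0.555, -3.045])], array([-0.063,  0.368,  0.546,  1.693, -0.207,  1.138, -1.102]), np.False_)
(np.float64(0.6767482258714164), np.float64(-0.0715584993317675), [array([ 0.471,  0.097,  0.572, -2.186])], array([-0.265,  0.424,  0.834,  1.705, -0.338,  1.163, -0.981]), np.False_)
real	0m8.335s
user	0m8.750s
sys	0m0.038s
```

```bash
cat > d.py <<'E'
import sys
from h import *
from kin2 import go,err,lo,hi,fk,L
def ori(psi): return Ro.from_euler('z',psi)*Ro.from_euler('x',np.pi)
def show(P,Rt,off=0.,n=10):
    o=manip.get_obs(); t,Rt=delta(P,Rt,off=off); j=go(np.array(o['joint_pos']),t,Rt,n=n)
    print("now",o['joint_pos'].round(2),"pred",j.round(2),"err",np.abs(err(j,t,Rt)).max().round(4))
    return t,Rt,j
E
python3 -c "
from d import *
show([.488,-.129,.474],ori(-1.92))"
```

```text
xyz [ 44.3 -63.8  33.6] w [-0.17 -0.3  14.26]
now [-1.37 -0.31  1.55  1.93  0.34  1.2  -1.44] pred [-1.76  0.12  1.55  1.99 -0.14  1.13 -2.92] err 0.7332
```

```bash
sed -i 's/n=8)/n=24)/g; s/range(150)/range(140)/; s/e<.005/e<.005 and ok/' srch.py && time python3 srch.py
```

```text
(np.float64(0.677117313932398), np.float64(3.0700341542580256), [array([ 0.536,  0.029,  0.523, -1.682]), array([0.524, 0.069, 0.499, 0.245])], array([-0.057,  0.367,  0.539,  1.693, -0.204,  1.138,  2.037]), np.True_)
(np.float64(0.6752464297504994), np.float64(-0.0715584993317675), [array([ 0.437, -0.154,  0.512, -1.611])], array([-0.272,  0.427,  0.845,  1.706, -0.344,  1.165, -0.976]), np.True_)
(np.float64(0.6671601698973759), np.float64(3.0700341542580256), [array([ 0.547, -0.064,  0.505, -1.963]), array([ 0.507, -0.222,  0.534,  0.642])], array([ 0.011,  0.357,  0.447,  1.689, -0.168,  1.134,  2.004]), np.True_)
(np.float64(0.6634154299982399), np.float64(-0.0715584993317675), [array([ 0.488, -0.129,  0.474, -1.922])], array([-0.299,  0.44 ,  0.887,  1.707, -0.366,  1.171, -0.956]), np.True_)
(np.float64(0.6387454088090284), np.float64(3.0700341542580256), [array([ 0.444,  0.085,  0.558, -0.118]), array([ 0.526, -0.059,  0.542,  2.599])], array([-0.314,  0.447,  0.911,  1.708, -0.38 ,  1.175,  2.198]), np.True_)
(np.float64(0.6177439131616123), np.float64(-0.0715584993317675), [array([ 0.449, -0.069,  0.557, -1.057])], array([-0.327,  0.454,  0.932,  1.709, -0.391,  1.178, -0.933]), np.True_)
real	0m22.457s
user	0m22.879s
sys	0m0.012s
```

```bash
python3 -c "
from d import *
for n in (12,20,30):
  show([.437,-.154,.512],ori(-1.611),n=n)
  show([.449,-.069,.557],ori(-1.057),n=n)"
```

```text
xyz [ -6.9 -41.8  -5.9] w [-0.12 -0.31 12.05]
now [-1.37 -0.31  1.55  1.93  0.34  1.2  -1.44] pred [-1.11 -0.05  1.39  1.96  0.06  1.19 -2.92] err 0.0083
xyz [  12.8 -124.8  -51.8] w [-0.03 -0.31  8.08]
now [-1.37 -0.31  1.55  1.93  0.34  1.2  -1.44] pred [-1.05 -0.12  1.07  1.9   0.11  1.3  -2.64] err 0.0
xyz [ -6.9 -41.8  -5.9] w [-0.12 -0.31 12.05]
now [-1.37 -0.31  1.55  1.93  0.34  1.2  -1.44] pred [-1.1  -0.05  1.38  1.96  0.06  1.19 -2.92] err 0.0068
xyz [  12.8 -124.8  -51.8] w [-0.03 -0.31  8.08]
now [-1.37 -0.31  1.55  1.93  0.34  1.2  -1.44] pred [-1.05 -0.12  1.07  1.9   0.11  1.3  -2.64] err 0.0
xyz [ -6.9 -41.8  -5.9] w [-0.12 -0.31 12.05]
now [-1.37 -0.31  1.55  1.93  0.34  1.2  -1.44] pred [-1.1  -0.05  1.38  1.96  0.06  1.19 -2.92] err 0.0065
xyz [  12.8 -124.8  -51.8] w [-0.03 -0.31  8.08]
now [-1.37 -0.31  1.55  1.93  0.34  1.2  -1.44] pred [-1.06 -0.12  1.08  1.9   0.11  1.3  -2.64] err 0.0
```

```bash
python3 -m pendant '[{"wx":0,"wy":-0.03,"wz":0.8,"x":1,"y":-12,"z":-5,"claw":255},{"wx":0,"wy":-0.06,"wz":1.6,"x":3,"y":-25,"z":-10,"claw":255},{"wx":0,"wy":-0.09,"wz":2.4,"x":4,"y":-38,"z":-16,"claw":255},{"wx":0,"wy":-0.12,"wz":3.2,"x":5,"y":-50,"z":-21,"claw":255},{"wx":0,"wy":-0.15,"wz":4,"x":6,"y":-62,"z":-26,"claw":255},{"wx":0,"wy":-0.18,"wz":4.8,"x":8,"y":-75,"z":-31,"claw":255},{"wx":0,"wy":-0.21,"wz":5.7,"x":9,"y":-88,"z":-36,"claw":255},{"wx":0,"wy":-0.24,"wz":6.5,"x":10,"y":-100,"z":-42,"claw":255},{"wx":0,"wy":-0.27,"wz":7.3,"x":12,"y":-112,"z":-47,"claw":255},{"wx":0,"wy":-0.3,"wz":8.1,"x":13,"y":-125,"z":-52,"claw":255}]' 50
python3 -c "
from d import *
t,R,j=show([.5545,-.2421,.4547],ori(np.radians(-4.1)))"
```

```text
clock: 37.55
tool_pos: [0.4494, -0.0682, 0.5573]
eef_rot: [-0.001, 0.862, -0.507, 0.0]
force: [0.3, 0.1, -1.8]
width: 0.0354
gripper_force: 52.1
xyz [203.1  -7.1 102.5] w [-0.02 -0.01 -7.11]
now [-1.04 -0.12  1.07  1.9   0.11  1.3  -2.64] pred [-0.33  0.46  0.94  1.71 -0.4   1.18 -0.93] err 0.0
```

```bash
python3 -m pendant '[{"wx":0,"wy":0,"wz":-0.5,"x":12,"y":0,"z":5,"claw":255},{"wx":0,"wy":0,"wz":-1.3,"x":34,"y":-1,"z":16,"claw":255},{"wx":0,"wy":0,"wz":-2.1,"x":58,"y":-2,"z":28,"claw":255},{"wx":0,"wy":0,"wz":-3,"x":84,"y":-3,"z":41,"claw":255},{"wx":0,"wy":0,"wz":-3.9,"x":110,"y":-4,"z":55,"claw":255},{"wx":0,"wy":0,"wz":-4.8,"x":136,"y":-5,"z":68,"claw":255},{"wx":0,"wy":0,"wz":-5.6,"x":162,"y":-6,"z":81,"claw":255},{"wx":0,"wy":0,"wz":-6.4,"x":184,"y":-7,"z":93,"claw":255},{"wx":0,"wy":0,"wz":-7,"x":198,"y":-7,"z":100,"claw":255},{"wx":0,"wy":0,"wz":-7.1,"x":203,"y":-7,"z":102.5,"claw":255}]' 50
python3 -c "
from d import *
t,R,j=show([.5545,-.2421,.1746+.1547],ori(np.radians(-4.1)))"
```

```text
clock: 38.8
tool_pos: [0.5552, -0.2427, 0.4534]
eef_rot: [-0.001, 0.999, -0.035, 0.0]
force: [0.0, -0.1, -2.1]
width: 0.0351
gripper_force: 52.0
xyz [ -0.7  -0.2 124.1] w [-0.02 -0.    0.02]
now [-0.34  0.46  0.95  1.71 -0.41  1.18 -0.92] pred [-0.26  0.6   0.85  1.82 -0.54  0.97 -0.82] err 0.0
```

```bash
python3 -m pendant '[{"wx":0,"wy":0,"wz":0,"x":-0.5,"y":0,"z":15,"claw":255},{"wx":0,"wy":0,"wz":0,"x":-0.5,"y":0,"z":40,"claw":255},{"wx":0,"wy":0,"wz":0,"x":-0.5,"y":0,"z":60,"claw":255},{"wx":0,"wy":0,"wz":0,"x":-0.5,"y":0,"z":72,"claw":255},{"wx":0,"wy":0,"wz":0,"x":-0.5,"y":0,"z":75,"claw":255},{"wx":0,"wy":0,"wz":0,"x":-0.5,"y":0,"z":75,"claw":255},{"wx":0,"wy":0,"wz":0,"x":-0.5,"y":0,"z":75,"claw":255},{"wx":0,"wy":0,"wz":0,"x":-0.5,"y":0,"z":75,"claw":255},{"wx":0,"wy":0,"wz":0,"x":-0.5,"y":0,"z":75,"claw":255},{"wx":0,"wy":0,"wz":0,"x":-0.5,"y":0,"z":75,"claw":255}]' 50
python3 -c "
from d import *
t,R,j=show([.5545,-.2421,.1746+.1547],ori(np.radians(-4.1)))
for cam in ('scene','side'):
    c=manip.get_calibration(cam);manip.capture(cam);p,Rn=pose();b=p+Rn.apply([.001,0,G+.1286])
    print(cam,proj(c,b),[(x['confidence'],x['at']) for x in manip.landmark_of(cam,'box0')],[(x['confidence'],x['at']) for x in manip.landmark_of(cam,'bay0')])
    print('bay',proj(c,[.5545,-.2421,.046]))
"
```

```text
clock: 40.05
tool_pos: [0.5545, -0.242, 0.3796]
eef_rot: [-0.001, 0.999, -0.035, 0.001]
force: [-0.6, -0.4, -3.0]
width: 0.0353
gripper_force: 51.9
xyz [-0.1  0.2 50.3] w [-0.02 -0.02  0.02]
now [-0.29  0.54  0.89  1.78 -0.48  1.05 -0.86] pred [-0.26  0.6   0.85  1.82 -0.54  0.97 -0.82] err 0.0
scene [[292.09972171 322.07938992]] [(0.95, [336.7, 184.7]), (0.58, [288.6, 320.9])] [(0.88, [341.0, 296.8]), (0.83, [319.0, 377.1]), (0.6, [369.4, 349.7]), (0.58, [295.1, 323.6])]
bay [[292.70641458 322.97498794]]
side [[231.99030975 131.44641231]] [(0.96, [233.3, 130.3]), (0.77, [327.0, 242.2]), (0.69, [353.6, 275.4]), (0.66, [338.5, 250.6]), (0.65, [345.8, 262.8])] [(0.78, [234.5, 144.3]), (0.6, [221.5, 179.5]), (0.56, [186.0, 139.8]), (0.5, [188.9, 141.8]), (0.47, [231.7, 130.4])]
bay [[234.254672   145.65930613]]
```

Everything agrees within a pixel or two, so I'll lower the box into the slot.

```bash
python3 -m pendant '[{"wx":0,"wy":0,"wz":0,"x":0,"y":0,"z":8,"claw":255},{"wx":0,"wy":0,"wz":0,"x":0,"y":0,"z":16,"claw":255},{"wx":0,"wy":0,"wz":0,"x":0,"y":0,"z":24,"claw":255},{"wx":0,"wy":0,"wz":0,"x":0,"y":0,"z":31,"claw":255},{"wx":0,"wy":0,"wz":0,"x":0,"y":0,"z":37,"claw":255},{"wx":0,"wy":0,"wz":0,"x":0,"y":0,"z":42,"claw":255},{"wx":0,"wy":0,"wz":0,"x":0,"y":0,"z":46,"claw":255},{"wx":0,"wy":0,"wz":0,"x":0,"y":0,"z":48,"claw":255},{"wx":0,"wy":0,"wz":0,"x":0,"y":0,"z":48,"claw":255},{"wx":0,"wy":0,"wz":0,"x":0,"y":0,"z":48,"claw":255}]' 50
python3 -c "
from d import *
t,R,j=show([.5545,-.2421,.1746+.1547],ori(np.radians(-4.1)));print(manip.get_obs()['force'],manip.get_obs()['torque'])"
```

```text
clock: 41.6
tool_pos: [0.5547, -0.242, 0.3317]
eef_rot: [-0.001, 0.999, -0.035, 0.001]
force: [0.2, -0.6, -1.4]
width: 0.0352
gripper_force: 52.0
xyz [-0.2  0.1  2.4] w [-0.02 -0.02  0.02]
now [-0.26  0.6   0.85  1.82 -0.54  0.97 -0.82] pred [-0.26  0.6   0.85  1.82 -0.54  0.97 -0.82] err 0.0
[ 0.22642874 -0.63401347 -1.44903174] [0.04278523 0.05715146 0.00367248]
```

```bash
python3 -m pendant '[{"wx":0,"wy":0,"wz":0,"x":0,"y":0,"z":1,"claw":255},{"wx":0,"wy":0,"wz":0,"x":0,"y":0,"z":2,"claw":255},{"wx":0,"wy":0,"wz":0,"x":0,"y":0,"z":2.5,"claw":255},{"wx":0,"wy":0,"wz":0,"x":0,"y":0,"z":2.5,"claw":255},{"wx":0,"wy":0,"wz":0,"x":0,"y":0,"z":2.5,"claw":130},{"wx":0,"wy":0,"wz":0,"x":0,"y":0,"z":2.5,"claw":50},{"wx":0,"wy":0,"wz":0,"x":0,"y":0,"z":2.5,"claw":50},{"wx":0,"wy":0,"wz":0,"x":0,"y":0,"z":2.5,"claw":50},{"wx":0,"wy":0,"wz":0,"x":0,"y":0,"z":2.5,"claw":50},{"wx":0,"wy":0,"wz":0,"x":0,"y":0,"z":2.5,"claw":50}]' 50
python3 -m pendant '[{"wx":0,"wy":0,"wz":0,"x":0,"y":0,"z":-10,"claw":50},{"wx":0,"wy":0,"wz":0,"x":0,"y":0,"z":-30,"claw":50},{"wx":0,"wy":0,"wz":0,"x":0,"y":0,"z":-60,"claw":50},{"wx":0,"wy":0,"wz":0,"x":0,"y":0,"z":-90,"claw":50},{"wx":0,"wy":0,"wz":0,"x":0,"y":0,"z":-115,"claw":50},{"wx":0,"wy":0,"wz":0,"x":0,"y":0,"z":-130,"claw":50},{"wx":0,"wy":0,"wz":0,"x":0,"y":0,"z":-130,"claw":50},{"wx":0,"wy":0,"wz":0,"x":0,"y":0,"z":-130,"claw":50},{"wx":0,"wy":0,"wz":0,"x":0,"y":0,"z":-130,"claw":50},{"wx":0,"wy":0,"wz":0,"x":0,"y":0,"z":-130,"claw":50}]' 20
python3 - <<'E'
from d import *
for cam in ('scene','side'):
    c=manip.get_calibration(cam);manip.capture(cam)
    print(cam,[(x['confidence'],x['at']) for x in manip.landmark_of(cam,'set0')])
    print(proj(c,[[.5545,-.2421,.046],[.5545,-.2421,.196]]))
ctr=np.array([.6468,-.2487])
a=np.radians(-4.1)
B=ctr+.14*np.array([np.cos(a+5*np.pi/4),np.sin(a+5*np.pi/4)]); print("B",B)
show([B[0],B[1],.2327],ori(np.pi)); show([B[0],B[1],.2327],ori(0));
E
```

```text
clock: 42.85
tool_pos: [0.5547, -0.2419, 0.329]
eef_rot: [-0.001, 0.999, -0.035, 0.001]
force: [0.3, -0.1, 0.1]
width: 0.0685
gripper_force: 0.0
clock: 44.1
tool_pos: [0.5542, -0.2422, 0.4584]
eef_rot: [-0.001, 0.999, -0.035, 0.001]
force: [0.4, -0.2, -0.2]
width: 0.0685
gripper_force: 0.0
scene [(0.61, [318.9, 377.8]), (0.55, [341.4, 296.4])]
[[292.70641458 322.97498794]
 [287.84788655 320.44359158]]
side [(0.91, [222.7, 177.5]), (0.65, [189.2, 142.0]), (0.28, [186.3, 143.6])]
[[234.254672   145.65930613]
 [228.21876348  99.2362705 ]]
B [ 0.54098051 -0.34036371]
xyz [ -6.9  99.4 225.9] w [-2.0e-02  3.0e-02  2.2e+01]
now [-0.34  0.46  0.96  1.7  -0.4   1.19 -0.92] pred [-0.31  1.32  1.48  1.79 -1.29  1.43 -2.92] err 0.3453
xyz [ -6.9  99.4 225.9] w [-0.02 -0.01 -0.5 ]
now [-0.34  0.46  0.96  1.7  -0.4   1.19 -0.92] pred [ 0.    0.77  0.72  1.78 -0.65  0.85 -0.54] err 0.0
```

```bash
cat > plan.py <<'E'
from d import *
import itertools
np.set_printoptions(precision=2,suppress=True)
yw=np.degrees(yaw); ctr=np.array([.6468,-.2487])
def pg(deg): return ctr+.14*np.array([np.cos(np.radians(deg)),np.sin(np.radians(deg))])
B=220.9
def lean(sgn,th=34):
    t=np.radians(th); return look(RK.apply([np.sin(t),0,-np.cos(t)]),RK.apply([0,sgn,0]))
def tcp(g,R): return np.array(g)-R.apply([0,0,G])
def run(j,steps,verbose=False):
    m=9;E=0
    for n,(P,R) in steps:
        # split large rotations via given mid points
        j=go(j,np.array(P),R,n=14); e=np.abs(err(j,np.array(P),R)).max(); mm=np.minimum(j-lo,hi-j).min()
        m=min(m,mm);E=max(E,e)
        if verbose: print(n,j,round(e,4))
    return m,E,j
def o(d): return ori(np.radians(d))
def plan(pegs,tip,sg,mid):
    s=[]
    for k,d in enumerate(pegs): s.append(("pegrot",(np.r_[pg(B),.46],o(d))))
    d=pegs[-1]
    for rep in range(2):
        s+=[("B",(np.r_[pg(B),.2327],o(d)))]+[("arc",(np.r_[pg(B-a),.2327],o(d))) for a in (30,60,90)]+[("up",(np.r_[pg(B-90),.42],o(d)))]
        if rep==0: s.append(("overB",(np.r_[pg(B),.42],o(d))))
    for q in tip: s.append(("tip",(rk(.085,.037,.43),o(q+yw))))
    s+=[("tipd",(rk(.085,.037,.323),o(tip[-1]+yw))),("push",(rk(-.014,.037,.323),o(tip[-1]+yw))),("up",(rk(.016,.037,.44),o(tip[-1]+yw)))]
    R=lean(sg)
    s+=[("pre",(tcp(leanG(3,back=.09),R),R)),("grip",(tcp(leanG(3),R),R)),("l1",(tcp(leanG(3,back=.08),R),R)),("l2",(tcp(leanG(3,back=.08)+[0,0,.1],R),R))]
    f=0 if sg<0 else 180
    for q in mid: s.append(("mid",(q,o(f+yw/2))))
    s+=[("hov",([.5545,-.2421,.4547],o(f-4.1))),("place",([.5545,-.2421,.33],o(f-4.1)))]
    return s
if __name__=="__main__":
    j=np.array(manip.get_obs()['joint_pos']); r=[]
    for pegs,tip,sg,mid in itertools.product(([90],[90,180],[0]),([90],[180,90],[-90],[0,-90],[180,-90]),(-1,1),([[.47,.1,.555]],[[.50,.1,.50]],[[.45,.2,.48],[.52,.0,.48]])):
        m,E,jj=run(j,plan(pegs,tip,sg,mid)); r.append((E,-m,pegs,tip,sg,mid,jj))
    r.sort(key=lambda x:(round(x[0],2),x[1]))
    for x in r[:6]: print(x)
E
python3 plan.py
```

```text
(np.float64(1.4974743667295343e-11), np.float64(-0.194299899462089), [0], [180, -90], 1, [[0.47, 0.1, 0.555]], array([-0.2 ,  0.57,  0.76,  1.82, -0.47,  0.94,  2.26]))
(np.float64(1.4974743667295343e-11), np.float64(-0.194299899462089), [0], [180, -90], 1, [[0.5, 0.1, 0.5]], array([-0.15,  0.55,  0.68,  1.82, -0.42,  0.93,  2.22]))
(np.float64(1.4974743667295343e-11), np.float64(-0.194299899462089), [0], [180, -90], 1, [[0.45, 0.2, 0.48], [0.52, 0.0, 0.48]], array([-0.13,  0.54,  0.66,  1.81, -0.41,  0.93,  2.21]))
(np.float64(1.3937018206178209e-11), np.float64(-0.18020599864736256), [90, 180], [180, -90], 1, [[0.47, 0.1, 0.555]], array([-0.22,  0.58,  0.78,  1.82, -0.49,  0.95,  2.28]))
(np.float64(1.3937018206178209e-11), np.float64(-0.18020599864736256), [90, 180], [180, -90], 1, [[0.5, 0.1, 0.5]], array([-0.17,  0.55,  0.71,  1.82, -0.44,  0.93,  2.23]))
(np.float64(1.3937018206178209e-11), np.float64(-0.18020599864736256), [90, 180], [180, -90], 1, [[0.45, 0.2, 0.48], [0.52, 0.0, 0.48]], array([-0.15,  0.55,  0.69,  1.82, -0.42,  0.93,  2.22]))
```

```bash
python3 -m pendant '[{"wx":0,"wy":0,"wz":-1.1,"x":0,"y":10,"z":0,"claw":30},{"wx":0,"wy":0,"wz":-2.3,"x":-1,"y":22,"z":0,"claw":0},{"wx":0,"wy":0,"wz":-3.5,"x":-2,"y":35,"z":0,"claw":0},{"wx":0,"wy":0,"wz":-4.7,"x":-3,"y":48,"z":0,"claw":0},{"wx":0,"wy":0,"wz":-5.9,"x":-4,"y":60,"z":0,"claw":0},{"wx":0,"wy":0,"wz":-7.1,"x":-5,"y":72,"z":0,"claw":0},{"wx":0,"wy":0,"wz":-8.3,"x":-6,"y":83,"z":0,"claw":0},{"wx":0,"wy":0,"wz":-9.5,"x":-7,"y":93,"z":0,"claw":0},{"wx":0,"wy":0,"wz":-10.7,"x":-7,"y":99,"z":0,"claw":0},{"wx":0,"wy":0,"wz":-11.8,"x":-7,"y":99,"z":0,"claw":0}]' 20
python3 -c "
from plan import *
show(np.r_[pg(B),.40],o(180))"
```

```text
clock: 45.55
tool_pos: [0.5401, -0.3413, 0.4586]
eef_rot: [-0.0, 0.703, 0.711, 0.002]
force: [0.3, 1.2, -0.0]
width: 0.0855
gripper_force: 0.0
xyz [ 0.8  0.8 58.7] w [  0.03  -0.   -11.17]
now [ 0.1   0.43  0.57  1.6  -0.25  1.18  0.73] pred [ 0.34  0.45  0.23  1.65 -0.11  1.05  2.17] err 0.0
```

```bash
python3 -m pendant '[{"wx":0,"wy":0,"wz":-1.2,"x":0,"y":0,"z":5,"claw":0},{"wx":0,"wy":0,"wz":-2.4,"x":0,"y":0,"z":12,"claw":0},{"wx":0,"wy":0,"wz":-3.6,"x":0,"y":0,"z":20,"claw":0},{"wx":0,"wy":0,"wz":-4.8,"x":0,"y":0,"z":28,"claw":0},{"wx":0,"wy":0,"wz":-6,"x":0,"y":0,"z":36,"claw":0},{"wx":0,"wy":0,"wz":-7.2,"x":0,"y":0,"z":44,"claw":0},{"wx":0,"wy":0,"wz":-8.4,"x":0,"y":0,"z":52,"claw":0},{"wx":0,"wy":0,"wz":-9.6,"x":1,"y":1,"z":58,"claw":0},{"wx":0,"wy":0,"wz":-10.8,"x":1,"y":1,"z":59,"claw":0},{"wx":0,"wy":0,"wz":-11.2,"x":1,"y":1,"z":59,"claw":0}]' 20
python3 - <<'E'
from plan import *
show(np.r_[pg(B),.2327],o(180))
im=manip.capture("wrist");c=manip.get_calibration("wrist")
print("pegs",proj(c,np.array([np.r_[pg(B),.096],np.r_[pg(B-90),.096]])))
for q in ("set0","bay0"): print(q,[(round(x['confidence'],2),x['at'],onz(c,x['at'],.046).round(4)) for x in manip.landmark_of("wrist",q)])
print("box bottom/top expected",proj(c,[[.5545,-.2421,.046],[.5545,-.2421,.196]]))
cv2.imwrite("pics/w10.png",im[:,:,::-1])
for cam in ('scene','side'):
    manip.capture(cam); print(cam,[(round(x['confidence'],2),x['at']) for x in manip.landmark_of(cam,'set0')])
E
```

```text
clock: 46.8
tool_pos: [0.5415, -0.3396, 0.3994]
eef_rot: [0.001, -0.001, 1.0, 0.001]
force: [-0.0, 0.5, 0.8]
width: 0.0854
gripper_force: 0.0
xyz [  0.8  -1.3 166.7] w [0.02 0.01 0.02]
now [ 0.34  0.45  0.22  1.65 -0.12  1.05  2.18] pred [ 0.37  0.66  0.18  1.75 -0.17  0.75  2.21] err 0.0
pegs [[314.8  190.23]
 [506.05 204.28]]
set0 [(0.77, [314.9, 254.4], array([ 0.64, -0.34,  0.05]))]
bay0 [(0.97, [314.0, 254.7], array([ 0.64, -0.34,  0.05])), (0.68, [376.7, 319.0], array([ 0.74, -0.25,  0.05])), (0.59, [394.6, 193.5], array([ 0.56, -0.25,  0.05]))]
box bottom/top expected [[398.23 190.1 ]
 [458.21 249.68]]
scene [(0.81, [319.7, 377.3]), (0.76, [340.9, 296.5])]
side [(0.86, [224.1, 177.8]), (0.79, [185.1, 140.8]), (0.43, [330.4, 241.5])]
```

```bash
cat > dot.py <<'E'
from h import *
def dot(im,p,r=14):
    """centroid of the dark lid dot near p"""
    x,y=[int(round(v)) for v in p]; g=cv2.GaussianBlur(cv2.cvtColor(im,cv2.COLOR_RGB2GRAY),(3,3),0)[y-r:y+r+1,x-r:x+r+1]
    t,b=cv2.threshold(255-g,0,255,cv2.THRESH_BINARY+cv2.THRESH_OTSU)
    n,l,s,c=cv2.connectedComponentsWithStats(b)
    return [(np.round(c[k]+[x-r,y-r],1).tolist(),s[k].tolist()) for k in range(1,n) if s[k,4]>12],255-t
E
python3 - <<'E'
from dot import *
im=cv2.imread("pics/w10.png")[:,:,::-1].copy(); c=manip.get_calibration("wrist")
for r in (22,30):
    for v,s in dot(im,(458,250),r)[0]: print(r,v,s,onz(c,v,.196))
print(im[225:276:5,430:490:5].mean(2).astype(int))
E
```

```text
22 [458.0, 249.9] [7, 9, 31, 27, 632] [ 0.55533915 -0.24195641  0.196     ]
22 [478.6, 265.9] [39, 27, 6, 18, 56] [ 0.56801787 -0.22506774  0.196     ]
22 [437.6, 269.7] [0, 37, 6, 8, 26] [ 0.57062993 -0.25405278  0.196     ]
30 [432.8, 253.2] [0, 0, 20, 61, 507] [ 0.55768541 -0.25918501  0.196     ]
30 [483.2, 262.4] [45, 8, 16, 53, 429] [ 0.5652853  -0.22225795  0.196     ]
30 [457.8, 249.9] [15, 17, 30, 27, 614] [ 0.55533768 -0.24209675  0.196     ]
[[ 53  57 130 131 131 131 130 131 131 131 130 130]
 [ 53  68 131 131 131 131 131 131 131 130 130 130]
 [ 53  95 130 130 130 130 131 130 130 130 130 118]
 [ 55 116 131 130  89  72  71  72 131 130 130  84]
 [ 56 126 131 112  72  71  71  71  71 130 130  80]
 [ 56 131 130  71  71  71  71  71  70 130 128  53]
 [ 77 130 130  71  71  71  71  71  81 129  87  50]
 [107 130 130 127  71  70  71  72 130 129  50  50]
 [ 17  59 130 130 129 129 129 129 129 129  78  81]
 [ 36  17 129 129 129 129 129 129 129 124  52  51]
 [ 38  17  17 129 129 129 129 129 129  68  51  52]]
```

```bash
python3 -m pendant '[{"wx":0,"wy":0,"wz":0,"x":1,"y":-1,"z":20,"claw":0},{"wx":0,"wy":0,"wz":0,"x":1,"y":-1,"z":60,"claw":0},{"wx":0,"wy":0,"wz":0,"x":1,"y":-1,"z":100,"claw":0},{"wx":0,"wy":0,"wz":0,"x":1,"y":-1,"z":135,"claw":0},{"wx":0,"wy":0,"wz":0,"x":1,"y":-1,"z":157,"claw":0},{"wx":0,"wy":0,"wz":0,"x":1,"y":-1,"z":166,"claw":0},{"wx":0,"wy":0,"wz":0,"x":1,"y":-1,"z":166,"claw":120},{"wx":0,"wy":0,"wz":0,"x":1,"y":-1,"z":166,"claw":255},{"wx":0,"wy":0,"wz":0,"x":1,"y":-1,"z":166,"claw":255},{"wx":0,"wy":0,"wz":0,"x":1,"y":-1,"z":166,"claw":255}]' 20
python3 -m pendant '[{"wx":0,"wy":0,"wz":0,"x":0,"y":0,"z":0,"claw":255},{"wx":0,"wy":0,"wz":0,"x":0,"y":0,"z":0,"claw":255},{"wx":0,"wy":0,"wz":0,"x":0,"y":0,"z":0,"claw":255},{"wx":0,"wy":0,"wz":0,"x":0,"y":0,"z":0,"claw":255},{"wx":0,"wy":0,"wz":0,"x":0.5,"y":1.5,"z":0,"claw":255},{"wx":0,"wy":0,"wz":0,"x":3,"y":4.5,"z":0,"claw":255},{"wx":0,"wy":0,"wz":0,"x":7,"y":9.5,"z":0,"claw":255},{"wx":0,"wy":0,"wz":0,"x":12.5,"y":17,"z":0,"claw":255},{"wx":0,"wy":0,"wz":0,"x":18,"y":26.5,"z":0,"claw":255},{"wx":0,"wy":0,"wz":0,"x":23.5,"y":38.5,"z":0,"claw":255}]' 20
python3 - <<'E'
from h import *
np.set_printoptions(precision=1,suppress=True)
o=manip.get_obs();print(o['width'],o['force'])
p=o['tool_pos'][:2]; c=np.array([.6468,-.2487]); d=p-c; th0=np.degrees(np.arctan2(d[1],d[0]))%360; print("r",np.hypot(*d)*1000,th0)
th=np.radians(np.array([188,180,172,164,156.5,149.5,143.5,138.5,134.5,131.5]))
q=c+.1405*np.c_[np.cos(th),np.sin(th)]-p; print(np.c_[-q[:,0],q[:,1]]*1000)
E
```

```text
clock: 48.4
tool_pos: [0.5411, -0.3403, 0.2345]
eef_rot: [0.002, -0.0, 1.0, 0.001]
force: [-2.1, 4.2, 6.4]
width: 0.0133
gripper_force: 21.7
clock: 49.65
tool_pos: [0.5167, -0.3027, 0.2345]
eef_rot: [0.001, 0.001, 1.0, 0.0]
force: [-1.0, -4.0, 8.0]
width: 0.0133
gripper_force: 21.5
0.013280525974755366 [-1. -4.  8.]
r 140.88954986757142 202.558554942729
[[  9.   34.5]
 [ 10.4  54. ]
 [  9.   73.6]
 [  4.9  92.8]
 [ -1.3 110.1]
 [ -9.1 125.4]
 [-17.2 137.6]
 [-24.9 147.1]
 [-31.6 154.3]
 [-37.  159.3]]
```

```bash
python3 -m pendant '[{"wx":0,"wy":0,"wz":0,"x":2.7,"y":8.3,"z":0,"claw":255},{"wx":0,"wy":0,"wz":0,"x":7.3,"y":24.8,"z":0,"claw":255},{"wx":0,"wy":0,"wz":0,"x":10,"y":44,"z":0,"claw":255},{"wx":0,"wy":0,"wz":0,"x":10,"y":66,"z":0,"claw":255},{"wx":0,"wy":0,"wz":0,"x":6,"y":88,"z":0,"claw":255},{"wx":0,"wy":0,"wz":0,"x":-1,"y":109,"z":0,"claw":255},{"wx":0,"wy":0,"wz":0,"x":-9.7,"y":126.5,"z":0,"claw":255},{"wx":0,"wy":0,"wz":0,"x":-19.4,"y":140.5,"z":0,"claw":255},{"wx":0,"wy":0,"wz":0,"x":-29,"y":151.5,"z":0,"claw":255},{"wx":0,"wy":0,"wz":0,"x":-37,"y":159.3,"z":0,"claw":255}]' 20
python3 -m pendant '[{"wx":0,"wy":0,"wz":0,"x":0,"y":0,"z":0,"claw":255},{"wx":0,"wy":0,"wz":0,"x":0,"y":0,"z":0,"claw":255},{"wx":0,"wy":0,"wz":0,"x":0,"y":0,"z":0,"claw":0},{"wx":0,"wy":0,"wz":0,"x":0,"y":0,"z":0,"claw":0},{"wx":0,"wy":0,"wz":0,"x":0,"y":0,"z":0,"claw":0},{"wx":0,"wy":0,"wz":0,"x":0,"y":0,"z":-20,"claw":0},{"wx":0,"wy":0,"wz":0,"x":0,"y":0,"z":-60,"claw":0},{"wx":0,"wy":0,"wz":0,"x":0,"y":0,"z":-110,"claw":0},{"wx":0,"wy":0,"wz":0,"x":0,"y":0,"z":-160,"claw":0},{"wx":0,"wy":0,"wz":0,"x":0,"y":0,"z":-170,"claw":0}]' 20
python3 - <<'E'
from plan import *
c=manip.get_calibration("scene");im=manip.capture("scene")
print([(round(x['confidence'],2),x['at']) for x in manip.landmark_of('scene','set0')])
show(np.r_[pg(221),.40],o(180))
E
```

```text
clock: 50.9
tool_pos: [0.5549, -0.1415, 0.2341]
eef_rot: [0.001, -0.0, 1.0, 0.001]
force: [-3.3, -2.9, 2.0]
width: 0.0128
gripper_force: 21.3
clock: 52.15
tool_pos: [0.5546, -0.143, 0.4082]
eef_rot: [0.005, -0.0, 1.0, 0.001]
force: [-0.3, -0.9, -1.0]
width: 0.0855
gripper_force: 0.0
[(0.97, [368.9, 348.6]), (0.56, [292.6, 323.9])]
xyz [  13.  -197.9    4.9] w [0.02 0.04 0.  ]
now [ 0.01  0.33  0.23  1.81 -0.09  1.    1.85] pred [ 0.29  0.46  0.29  1.65 -0.15  1.05  2.2 ] err 0.0
```

```bash
python3 -m pendant '[{"wx":0,"wy":0,"wz":0,"x":2,"y":-20,"z":0,"claw":0},{"wx":0,"wy":0,"wz":0,"x":6,"y":-60,"z":0,"claw":0},{"wx":0,"wy":0,"wz":0,"x":9,"y":-105,"z":0,"claw":0},{"wx":0,"wy":0,"wz":0,"x":12,"y":-150,"z":0,"claw":0},{"wx":0,"wy":0,"wz":0,"x":13,"y":-185,"z":0,"claw":0},{"wx":0,"wy":0,"wz":0,"x":13,"y":-198,"z":0,"claw":0},{"wx":0,"wy":0,"wz":0,"x":13,"y":-198,"z":30,"claw":0},{"wx":0,"wy":0,"wz":0,"x":13,"y":-198,"z":75,"claw":0},{"wx":0,"wy":0,"wz":0,"x":13,"y":-198,"z":115,"claw":0},{"wx":0,"wy":0,"wz":0,"x":13,"y":-198,"z":150,"claw":0}]' 20
python3 -m pendant '[{"wx":0,"wy":0,"wz":0,"x":0,"y":0,"z":15,"claw":0},{"wx":0,"wy":0,"wz":0,"x":0,"y":0,"z":23,"claw":0},{"wx":0,"wy":0,"wz":0,"x":0,"y":0,"z":23,"claw":120},{"wx":0,"wy":0,"wz":0,"x":0,"y":0,"z":23,"claw":255},{"wx":0,"wy":0,"wz":0,"x":0,"y":0,"z":23,"claw":255},{"wx":0,"wy":0,"wz":0,"x":0,"y":0,"z":23,"claw":255},{"wx":0,"wy":0,"wz":0,"x":0,"y":0,"z":23,"claw":255},{"wx":0,"wy":0,"wz":0,"x":0,"y":0,"z":23,"claw":255},{"wx":0,"wy":0,"wz":0,"x":0,"y":0,"z":23,"claw":255},{"wx":0,"wy":0,"wz":0,"x":0,"y":0,"z":23,"claw":255}]' 20
python3 - <<'E'
from h import *
np.set_printoptions(precision=1,suppress=True)
o=manip.get_obs();print(o['width'],o['force'])
p=o['tool_pos'][:2]; c=np.array([.6468,-.2487]); d=p-c; th0=np.degrees(np.arctan2(d[1],d[0]))%360; print("r",np.hypot(*d)*1000,th0)
u=np.linspace(0,1,21)[1:]; s=(1-np.cos(np.pi*u))/2
th=np.radians(th0+(131.5-th0)*s)
q=c+.1405*np.c_[np.cos(th),np.sin(th)]-p; Q=np.c_[-q[:,0],q[:,1]]*1000; print(Q[:10]);print((Q-Q[9])[10:])
E
```

```text
clock: 53.5
tool_pos: [0.5414, -0.3382, 0.2509]
eef_rot: [0.0, -0.001, 1.0, 0.003]
force: [0.5, -0.8, -0.5]
width: 0.0853
gripper_force: 0.0
clock: 54.75
tool_pos: [0.5422, -0.34, 0.2315]
eef_rot: [0.002, -0.0, 1.0, 0.001]
force: [2.3, 0.9, 6.0]
width: 0.0132
gripper_force: 20.7
0.013185491695583225 [2.3 0.9 6. ]
r 138.8248034983 221.1195713665547
[[  2.1  -0.1]
 [  4.7   3. ]
 [  8.7   8.2]
 [ 13.8  15.7]
 [ 19.5  25.3]
 [ 25.1  37.2]
 [ 30.   51. ]
 [ 33.7  66.5]
 [ 35.7  83.2]
 [ 35.6 100.3]]
[[ -2.2  17. ]
 [ -6.2  33.3]
 [-11.9  48.2]
 [-18.6  61.3]
 [-25.6  72.3]
 [-32.5  81.2]
 [-38.5  87.9]
 [-43.2  92.5]
 [-46.1  95.3]
 [-47.1  96.2]]
```

```bash
python3 -m pendant '[{"wx":0,"wy":0,"wz":0,"x":1.5,"y":0.5,"z":0,"claw":255},{"wx":0,"wy":0,"wz":0,"x":4,"y":3,"z":0,"claw":255},{"wx":0,"wy":0,"wz":0,"x":8,"y":8.2,"z":0,"claw":255},{"wx":0,"wy":0,"wz":0,"x":13.5,"y":15.7,"z":0,"claw":255},{"wx":0,"wy":0,"wz":0,"x":19,"y":25.3,"z":0,"claw":255},{"wx":0,"wy":0,"wz":0,"x":25,"y":37,"z":0,"claw":255},{"wx":0,"wy":0,"wz":0,"x":30,"y":51,"z":0,"claw":255},{"wx":0,"wy":0,"wz":0,"x":33.7,"y":66.5,"z":0,"claw":255},{"wx":0,"wy":0,"wz":0,"x":35.6,"y":83.2,"z":0,"claw":255},{"wx":0,"wy":0,"wz":0,"x":35.6,"y":100.3,"z":0,"claw":255}]' 20
python3 -m pendant '[{"wx":0,"wy":0,"wz":0,"x":-2,"y":17,"z":0,"claw":255},{"wx":0,"wy":0,"wz":0,"x":-6,"y":33.5,"z":0,"claw":255},{"wx":0,"wy":0,"wz":0,"x":-12,"y":48,"z":0,"claw":255},{"wx":0,"wy":0,"wz":0,"x":-18.5,"y":61.5,"z":0,"claw":255},{"wx":0,"wy":0,"wz":0,"x":-25.5,"y":72.5,"z":0,"claw":255},{"wx":0,"wy":0,"wz":0,"x":-32.5,"y":81,"z":0,"claw":255},{"wx":0,"wy":0,"wz":0,"x":-38.5,"y":88,"z":0,"claw":255},{"wx":0,"wy":0,"wz":0,"x":-43,"y":92.5,"z":0,"claw":255},{"wx":0,"wy":0,"wz":0,"x":-46,"y":95.5,"z":0,"claw":255},{"wx":0,"wy":0,"wz":0,"x":-47,"y":96,"z":0,"claw":255}]' 20
python3 -m pendant '[{"wx":0,"wy":0,"wz":0,"x":0,"y":0,"z":0,"claw":255},{"wx":0,"wy":0,"wz":0,"x":0,"y":0,"z":0,"claw":255},{"wx":0,"wy":0,"wz":0,"x":0,"y":0,"z":0,"claw":0},{"wx":0,"wy":0,"wz":0,"x":0,"y":0,"z":0,"claw":0},{"wx":0,"wy":0,"wz":0,"x":0,"y":0,"z":0,"claw":0},{"wx":0,"wy":0,"wz":0,"x":0,"y":0,"z":-20,"claw":0},{"wx":0,"wy":0,"wz":0,"x":15,"y":-20,"z":-70,"claw":0},{"wx":0,"wy":0,"wz":0,"x":30,"y":-45,"z":-120,"claw":0},{"wx":0,"wy":0,"wz":0,"x":42,"y":-75,"z":-165,"claw":0},{"wx":0,"wy":0,"wz":0,"x":45,"y":-100,"z":-175,"claw":0}]' 20
python3 - <<'E'
from plan import *
from dot import dot
import time
im=None
c=manip.get_calibration("wrist");im=manip.capture("wrist");c=manip.get_calibration("wrist");im=manip.capture("wrist")
cv2.imwrite("pics/w11.png",im[:,:,::-1])
print(manip.get_obs()['tool_pos'],manip.get_obs()['qvel'].max())
print("bay",[(round(x['confidence'],2),x['at'],onz(c,x['at'],.046).round(4)) for x in manip.landmark_of("wrist",'bay0')])
print("expect",proj(c,np.array([np.r_[pg(131.5),.096],np.r_[pg(221.5),.096],[.5545,-.2421,.046]])))
a=np.radians(-3.8); R2=np.array([[np.cos(a),-np.sin(a)],[np.sin(a),np.cos(a)]])
for x in (-.14,-.11,-.075,-.05):
  for z in (.046,.086):
    q=proj(c,np.array([np.r_[ctr+R2@[x,y],z] for y in (-.021,.021)])); print(x,z,q.ravel())
E
```

```text
clock: 56.0
tool_pos: [0.5053, -0.2402, 0.2315]
eef_rot: [0.001, 0.0, 1.0, 0.001]
force: [0.7, -0.3, 6.8]
width: 0.0133
gripper_force: 20.7
clock: 57.25
tool_pos: [0.5525, -0.1436, 0.231]
eef_rot: [0.0, -0.0, 1.0, 0.002]
force: [-2.8, -0.7, 4.5]
width: 0.0132
gripper_force: 20.6
clock: 58.5
tool_pos: [0.507, -0.2462, 0.4113]
eef_rot: [0.005, 0.0, 1.0, 0.0]
force: [0.6, 0.1, 0.5]
width: 0.0858
gripper_force: 0.0
[ 0.51 -0.25  0.41] 0.044699758288031625
bay [(0.81, [324.3, 213.1], array([ 0.56, -0.24,  0.05])), (0.77, [312.3, 328.6], array([ 0.74, -0.26,  0.05])), (0.69, [247.6, 271.5], array([ 0.64, -0.34,  0.05])), (0.62, [385.5, 282.3], array([ 0.66, -0.16,  0.05]))]
expect [[414.49 227.55]
 [231.72 217.78]
 [323.29 212.13]]
-0.14 0.046 [308.13 174.   343.08 176.15]
-0.14 0.086 [306.92 182.42 346.27 184.82]
-0.11 0.046 [306.85 197.82 340.89 199.86]
-0.11 0.086 [305.52 208.91 343.71 211.17]
-0.075 0.046 [305.44 224.06 338.45 225.98]
-0.075 0.086 [304.   237.86 340.88 239.97]
-0.05 0.046 [304.5  241.83 336.79 243.68]
-0.05 0.086 [302.99 257.31 338.97 259.32]
```

```bash
python3 - <<'E'
from plan import *
from dot import dot
np.set_printoptions(precision=4,suppress=True,linewidth=200)
im=cv2.imread("pics/w11.png"); g=im.mean(2)
for r in (182,190,200,210,220,230): print(r,g[r,296:356].astype(int))
cs=manip.get_calibration("scene"); ims=manip.capture("scene"); cd=manip.get_calibration("side"); imd=manip.capture("side")
for ang in (-3.8,86.2,-93.8):
    P=np.r_[ctr+.0925*np.array([np.cos(np.radians(ang)),np.sin(np.radians(ang))]),.196]
    q=proj(cs,P)[0]; print(ang,P,[(v,s[4],onz(cs,v,.196)) for v,s in dot(ims,q,10)[0]] if 12<q[1]<388 else q)
# pegs in wrist
for q in ((414.5,227.5),(231.7,217.8)):
    x,y=map(int,q); print(g[y-10:y+11:2,x-12:x+13:2].astype(int))
E
```

```text
182 [123 123 123 123 123 123 124 124 124 123 123  88  63  41  24  26  25  26  26  26  24  25  26  25  25  26  26  25  25  26  27  26  26  25  26  25  25  25  25  27  24  26  26  25  26  26  26  27  61
  71  67 109 123 123 122 122 122 121 121 121]
190 [123 123 123 123 123 123 123 123 123 100  64  49  39  25  23  26  24  25  24  24  25  25  25  26  25  26  26  26  26  26  26  27  25  25  25  26  26  25  25  25  26  25  26  26  25  26  26  43  49
  49  49  99 114 114 120 122 122 121 120 115]
200 [121 121 121 122 121 122 117 113 114 117 118  82  37  25  24  24  24  24  25  24  24  26  25  24  25  25  26  26  26  25  27  27  26  26  26  26  27  26  27  26  26  27  26  25  25  26  44  48  48
  48  99 114 116 122 125 125 125 125 126 125]
210 [121 121 121 121 121 121 115 112 115 117 106  60  21  23  24  24  25  24  25  26  26  26  26  26  26  26  25  26  26  26  27  26  26  25  27  26  25  26  25  27  25  25  24  25  27  43  48  48  48
 109 126 126 125 124 123 123 123 123 123 123]
220 [120 119 119 119 120 120 120 117 115 115  72  23  24  26  26  26  26  26  27  27  27  26  27  27  27  27  27
[... 1340 characters left out ...]
0 120 121 121 121 121 121 120 120 120]
 [ 70  71  70 120 120 121 120 120 120 121 120 120 119]]
[[114 129 129 130 129 130 119  40  39  38  38  37  37]
 [130 129 129 130 130 124  39  38  38  39  37  37  37]
 [130 130 129 129 129  64  92  96  94  59  37  37  37]
 [130 129 130 129 119  89  92  98 103 100  57  37  92]
 [129 128 129 130 123  87  93  95 100 105  77  62 130]
 [128 129 129 130 126 100 101  94  95  98  71 117 130]
 [128 129 130 130 129 124 103 102 105  97 112 129 129]
 [129 129 129 129 129 129 128 120 124 129 129 130 130]
 [129 129 129 130 129 129 130 130 129 130 130 130 129]
 [130 129 130 129 130 130 130 130 130 130 130 130 130]
 [129 130 130 130 130 130 130 130 130 130 130 129 129]]
```

```bash
python3 - <<'E'
from plan import *
t,R,j=show(rk(.085,.037,.43),o(180+yw),n=14)
p2=t; 
delta(rk(.085,.037,.43),o(-90+yw),t,R,off=0)
E
```

```text
xyz [-178.   469.6  -22. ] w [0.03 0.01 1.48]
now [ 0.12  0.32  0.33  1.84 -0.13  1.    2.08] pred [-0.51  0.57  0.22  1.39 -0.13  1.19  1.09] err 0.0
xyz [0. 0. 0.] w [  0.     0.   -11.25]
```

```bash
python3 -m pendant '[{"wx":0,"wy":0,"wz":0.1,"x":-8,"y":22,"z":-5,"claw":150},{"wx":0,"wy":0,"wz":0.3,"x":-25,"y":65,"z":-15,"claw":255},{"wx":0,"wy":0,"wz":0.5,"x":-45,"y":118,"z":-22,"claw":255},{"wx":0,"wy":0,"wz":0.7,"x":-66,"y":174,"z":-22,"claw":255},{"wx":0,"wy":0,"wz":0.9,"x":-87,"y":230,"z":-22,"claw":255},{"wx":0,"wy":0,"wz":1.1,"x":-108,"y":286,"z":-22,"claw":255},{"wx":0,"wy":0,"wz":1.3,"x":-130,"y":342,"z":-22,"claw":255},{"wx":0,"wy":0,"wz":1.5,"x":-150,"y":398,"z":-22,"claw":255},{"wx":0,"wy":0,"wz":1.5,"x":-169,"y":447,"z":-22,"claw":255},{"wx":0,"wy":0,"wz":1.5,"x":-178,"y":470,"z":-22,"claw":255}]' 20
python3 -m pendant '[{"wx":0,"wy":0,"wz":-1,"x":0,"y":0,"z":0,"claw":255},{"wx":0,"wy":0,"wz":-2.2,"x":0,"y":0,"z":0,"claw":255},{"wx":0,"wy":0,"wz":-3.4,"x":0,"y":0,"z":0,"claw":255},{"wx":0,"wy":0,"wz":-4.6,"x":0,"y":0,"z":0,"claw":255},{"wx":0,"wy":0,"wz":-5.8,"x":0,"y":0,"z":0,"claw":255},{"wx":0,"wy":0,"wz":-7,"x":0,"y":0,"z":0,"claw":255},{"wx":0,"wy":0,"wz":-8.2,"x":0,"y":0,"z":0,"claw":255},{"wx":0,"wy":0,"wz":-9.4,"x":0,"y":0,"z":0,"claw":255},{"wx":0,"wy":0,"wz":-10.5,"x":0,"y":0,"z":0,"claw":255},{"wx":0,"wy":0,"wz":-11.25,"x":0,"y":0,"z":0,"claw":255}]' 20
python3 - <<'E'
from plan import *
from dot import dot
show(rk(.085,.037,.323),o(-90+yw))
cs=manip.get_calibration("scene"); im=manip.capture("scene")
for i in range(4):
    q=proj(cs,rk(0,(i-2)*.037,.164))[0]; print(i,[(v,s[4],RK.inv().apply(onz(cs,v,.164)-RC)) for v,s in dot(im,q,5)[0]])
E
```

```text
clock: 60.0
tool_pos: [0.6841, 0.2319, 0.4275]
eef_rot: [-0.001, 0.101, 0.995, 0.002]
force: [0.6, -0.0, 0.1]
width: -0.0
gripper_force: 0.0
clock: 61.25
tool_pos: [0.6842, 0.2275, 0.4282]
eef_rot: [0.001, -0.632, 0.775, 0.001]
force: [0.1, 0.7, -0.1]
width: -0.0
gripper_force: 0.0
xyz [  1.1  -0.8 105.2] w [0.01 0.02 0.02]
now [-0.29  0.58 -0.13  1.37  0.07  1.19  2.52] pred [-0.29  0.67 -0.12  1.46  0.09  1.01  2.51] err 0.0
0 [([339.8, 159.0], 48, array([-0.  , -0.07,  0.16]))]
1 [([346.3, 146.1], 49, array([-0.  , -0.04,  0.16]))]
2 [([352.4, 131.6], 84, array([-0.  ,  0.  ,  0.16]))]
3 [([359.4, 120.8], 47, array([0.  , 0.04, 0.16]))]
```

```bash
python3 -m pendant '[{"wx":0,"wy":0,"wz":0,"x":1,"y":-1,"z":20,"claw":255},{"wx":0,"wy":0,"wz":0,"x":1,"y":-1,"z":60,"claw":255},{"wx":0,"wy":0,"wz":0,"x":1,"y":-1,"z":95,"claw":255},{"wx":0,"wy":0,"wz":0,"x":1,"y":-1,"z":105,"claw":255},{"wx":0,"wy":0,"wz":0,"x":1,"y":6,"z":105,"claw":255},{"wx":0,"wy":0,"wz":0,"x":1,"y":14,"z":105,"claw":255},{"wx":0,"wy":0,"wz":0,"x":1,"y":20,"z":105,"claw":255},{"wx":0,"wy":0,"wz":0,"x":1,"y":26,"z":105,"claw":255},{"wx":0,"wy":0,"wz":0,"x":1,"y":32,"z":105,"claw":255},{"wx":0,"wy":0,"wz":0,"x":1,"y":38,"z":105,"claw":255}]'
python3 -c "
from h import *
o=manip.get_obs(); print(RK.inv().apply(o['force']), RK.inv().apply(o['tool_pos']-RC))"
python3 -m pendant '[{"wx":0,"wy":0,"wz":0,"x":0,"y":6,"z":0,"claw":255},{"wx":0,"wy":0,"wz":0,"x":0,"y":12,"z":0,"claw":255},{"wx":0,"wy":0,"wz":0,"x":0,"y":18,"z":0,"claw":255},{"wx":0,"wy":0,"wz":0,"x":0,"y":24,"z":0,"claw":255},{"wx":0,"wy":0,"wz":0,"x":0,"y":29,"z":0,"claw":255},{"wx":0,"wy":0,"wz":0,"x":0,"y":34,"z":0,"claw":255},{"wx":0,"wy":0,"wz":0,"x":0,"y":39,"z":0,"claw":255},{"wx":0,"wy":0,"wz":0,"x":0,"y":44,"z":0,"claw":255},{"wx":0,"wy":0,"wz":0,"x":0,"y":47,"z":0,"claw":255},{"wx":0,"wy":0,"wz":0,"x":0,"y":47,"z":0,"claw":255}]'
python3 -c "
from h import *
o=manip.get_obs(); print(RK.inv().apply(o['force']), RK.inv().apply(o['tool_pos']-RC))"

```

```text
clock: 62.55
tool_pos: [0.6479, 0.2329, 0.3251]
eef_rot: [0.002, -0.629, 0.777, -0.0]
force: [1.0, -0.1, 0.4]
width: -0.0
gripper_force: 0.7
[0.97071179 0.10493497 0.42086065] [0.04764654 0.03573106 0.32509083]
clock: 63.8
tool_pos: [0.6017, 0.2428, 0.3243]
eef_rot: [0.002, -0.63, 0.777, 0.0]
force: [0.1, 0.8, 0.7]
width: 0.0003
gripper_force: 0.1
[-0.0702206   0.75817986  0.68535315] [0.00039795 0.03603031 0.32430605]
```

```bash
python3 -m pendant '[{"wx":0,"wy":0,"wz":0,"x":0,"y":3,"z":0,"claw":255},{"wx":0,"wy":0,"wz":0,"x":0,"y":5,"z":0,"claw":255},{"wx":0,"wy":0,"wz":0,"x":0,"y":7,"z":0,"claw":255},{"wx":0,"wy":0,"wz":0,"x":0,"y":8,"z":0,"claw":255},{"wx":0,"wy":0,"wz":0,"x":0,"y":9,"z":0,"claw":255},{"wx":0,"wy":0,"wz":0,"x":0,"y":10,"z":0,"claw":255},{"wx":0,"wy":0,"wz":0,"x":0,"y":11,"z":0,"claw":255},{"wx":0,"wy":0,"wz":0,"x":0,"y":12,"z":0,"claw":255},{"wx":0,"wy":0,"wz":0,"x":0,"y":13.5,"z":0,"claw":255},{"wx":0,"wy":0,"wz":0,"x":0,"y":13.5,"z":0,"claw":255}]'
python3 -c "
from h import *
o=manip.get_obs(); print(RK.inv().apply(o['force']), RK.inv().apply(o['tool_pos']-RC))"
python3 -m pendant '[{"wx":0,"wy":0,"wz":0,"x":0,"y":1.5,"z":0,"claw":255},{"wx":0,"wy":0,"wz":0,"x":0,"y":3,"z":0,"claw":255},{"wx":0,"wy":0,"wz":0,"x":0,"y":3,"z":0,"claw":255},{"wx":0,"wy":0,"wz":0,"x":0,"y":-5,"z":0,"claw":255},{"wx":0,"wy":0,"wz":0,"x":0,"y":-20,"z":-20,"claw":255},{"wx":0,"wy":0,"wz":0,"x":0,"y":-30,"z":-60,"claw":255},{"wx":0,"wy":0,"wz":0,"x":0,"y":-30,"z":-100,"claw":255},{"wx":0,"wy":0,"wz":0,"x":0,"y":-30,"z":-120,"claw":255},{"wx":0,"wy":0,"wz":0,"x":0,"y":-30,"z":-120,"claw":255},{"wx":0,"wy":0,"wz":0,"x":0,"y":-30,"z":-120,"claw":255}]'
python3 - <<'E'
from plan import *
from dot import dot
np.set_printoptions(precision=4,suppress=True)
cs=manip.get_calibration("scene"); im=manip.capture("scene"); cd=manip.get_calibration("side"); imd=manip.capture("side")
top=leanG(3,d=0,e=0)
for n,c,i in (("scene",cs,im),("side",cd,imd)):
    q=proj(c,top)[0]; print(n,q,[(v,s) for v,s in dot(i,q,6)[0]])
for k in range(3):
    q=proj(cs,rk(0,(k-2)*.037,.164))[0]; print(k,[(v,s[4],RK.inv().apply(onz(cs,v,.164)-RC)) for v,s in dot(im,q,5)[0]])
R=lean(1)
t,R2,j=show(tcp(leanG(3,back=.09),R),R)
delta(leanG(3),lean(1),t,R2)
E
```

```text
clock: 65.05
tool_pos: [0.5887, 0.2455, 0.3244]
eef_rot: [0.002, -0.63, 0.777, 0.0]
force: [0.1, -0.3, -0.4]
width: -0.0003
gripper_force: 0.0
[ 0.10617375 -0.23755175 -0.42941996] [-0.0129217   0.03603212  0.32439865]
clock: 66.3
tool_pos: [0.6179, 0.2386, 0.4431]
eef_rot: [0.001, -0.629, 0.777, 0.0]
force: [-0.8, -0.3, 0.2]
width: -0.0002
gripper_force: 0.0
scene [324.3532 106.4562] [([324.0, 107.0], [0, 2, 13, 11, 143])]
side [400.4704 214.2889] [([400.8, 213.0], [3, 2, 9, 7, 36])]
0 [([339.8, 159.0], 48, array([-0.0012, -0.0733,  0.164 ]))]
1 [([346.2, 146.0], 48, array([-0.0012, -0.0366,  0.164 ]))]
2 [([351.9, 132.9], 46, array([-0.0028,  0.0004,  0.164 ]))]
xyz [ -0.7 235.9  95. ] w [ 3.33 -3.33 10.86]
now [-0.32  0.46 -0.14  1.52  0.07  1.16  2.46] pred [-1.2   0.23  0.39  2.2   0.84  0.57 -0.15] err 0.0
xyz [ 0. -0. 90.] w [0. 0. 0.]
```

```bash
python3 -m pendant '[{"wx":0.33,"wy":-0.33,"wz":1.1,"x":0,"y":20,"z":0,"claw":200},{"wx":0.66,"wy":-0.67,"wz":2.2,"x":0,"y":45,"z":5,"claw":100},{"wx":1,"wy":-1,"wz":3.3,"x":0,"y":70,"z":15,"claw":50},{"wx":1.33,"wy":-1.34,"wz":4.4,"x":0,"y":95,"z":28,"claw":50},{"wx":1.67,"wy":-1.67,"wz":5.45,"x":0,"y":120,"z":40,"claw":50},{"wx":2,"wy":-2,"wz":6.55,"x":0,"y":145,"z":52,"claw":50},{"wx":2.33,"wy":-2.33,"wz":7.65,"x":0,"y":170,"z":64,"claw":50},{"wx":2.67,"wy":-2.67,"wz":8.7,"x":0,"y":195,"z":77,"claw":50},{"wx":3,"wy":-3,"wz":9.8,"x":-0.5,"y":220,"z":88,"claw":50},{"wx":3.33,"wy":-3.33,"wz":10.86,"x":-0.7,"y":236,"z":95,"claw":50}]'
python3 - <<'E'
from plan import *
print(manip.get_obs()['joint_pos'])
delta(leanG(3),lean(1))
E
```

```text
clock: 67.65
tool_pos: [0.3946, 0.2871, 0.3514]
eef_rot: [0.268, 0.029, 0.962, -0.031]
force: [-1.1, 0.3, -0.3]
width: 0.0684
gripper_force: 0.0
[-1.09  0.22  0.31  2.18  0.77  0.55  0.08]
xyz [ 4.5 -2.4 88.9] w [ 0.25 -0.32  0.98]
```

```bash
python3 -m pendant '[{"wx":0.1,"wy":-0.15,"wz":0.5,"x":2,"y":-1,"z":0,"claw":50},{"wx":0.25,"wy":-0.32,"wz":0.98,"x":4.5,"y":-2.4,"z":3,"claw":50},{"wx":0.25,"wy":-0.32,"wz":0.98,"x":4.5,"y":-2.4,"z":15,"claw":50},{"wx":0.25,"wy":-0.32,"wz":0.98,"x":4.5,"y":-2.4,"z":33,"claw":50},{"wx":0.25,"wy":-0.32,"wz":0.98,"x":4.5,"y":-2.4,"z":52,"claw":50},{"wx":0.25,"wy":-0.32,"wz":0.98,"x":4.5,"y":-2.4,"z":65,"claw":50},{"wx":0.25,"wy":-0.32,"wz":0.98,"x":4.5,"y":-2.4,"z":65,"claw":50},{"wx":0.25,"wy":-0.32,"wz":0.98,"x":4.5,"y":-2.4,"z":65,"claw":50},{"wx":0.25,"wy":-0.32,"wz":0.98,"x":4.5,"y":-2.4,"z":65,"claw":50},{"wx":0.25,"wy":-0.32,"wz":0.98,"x":4.5,"y":-2.4,"z":65,"claw":50}]'
python3 - <<'E'
from plan import *
print(manip.get_obs()['joint_pos'])
delta(leanG(3),lean(1))
E
```

```text
clock: 68.9
tool_pos: [0.4251, 0.2803, 0.2952]
eef_rot: [0.291, 0.097, 0.951, -0.029]
force: [0.3, 0.6, 0.9]
width: 0.0687
gripper_force: 0.0
[-1.11  0.37  0.4   2.19  0.94  0.42 -0.23]
xyz [ 2.7  0.2 24.6] w [ 0.02 -0.    0.01]
```

```bash
python3 -m pendant '[{"wx":0,"wy":0,"wz":0,"x":2.5,"y":0,"z":8,"claw":50},{"wx":0,"wy":0,"wz":0,"x":2.5,"y":0,"z":18,"claw":50},{"wx":0,"wy":0,"wz":0,"x":2.5,"y":0,"z":24.5,"claw":50},{"wx":0,"wy":0,"wz":0,"x":2.5,"y":0,"z":24.5,"claw":50},{"wx":0,"wy":0,"wz":0,"x":2.5,"y":0,"z":24.5,"claw":120},{"wx":0,"wy":0,"wz":0,"x":2.5,"y":0,"z":24.5,"claw":160},{"wx":0,"wy":0,"wz":0,"x":2.5,"y":0,"z":24.5,"claw":255},{"wx":0,"wy":0,"wz":0,"x":2.5,"y":0,"z":24.5,"claw":255},{"wx":0,"wy":0,"wz":0,"x":2.5,"y":0,"z":24.5,"claw":255},{"wx":0,"wy":0,"wz":0,"x":2.5,"y":0,"z":24.5,"claw":255}]' 50
python3 - <<'E'
from plan import *
np.set_printoptions(precision=4,suppress=True)
o_=manip.get_obs();print(o_['force'],o_['width'],o_['gripper_force'])
delta(leanG(3),lean(1))
E
```

```text
clock: 70.15
tool_pos: [0.4366, 0.2779, 0.2731]
eef_rot: [0.291, 0.097, 0.951, -0.029]
force: [-0.6, 0.3, 2.9]
width: 0.0358
gripper_force: 51.2
[-0.6416  0.2639  2.9254] 0.03577056723509866 51.19063138961792
xyz [ 0.2  0.3 -0.2] w [ 0.02 -0.    0.02]
```

```bash
python3 -m pendant '[{"wx":0,"wy":0,"wz":0,"x":-2,"y":0,"z":-6,"claw":255},{"wx":0,"wy":0,"wz":0,"x":-4,"y":0,"z":-20,"claw":255},{"wx":0,"wy":0,"wz":0,"x":-4,"y":0,"z":-38,"claw":255},{"wx":0,"wy":0,"wz":0,"x":-5,"y":0,"z":-58,"claw":255},{"wx":0,"wy":0,"wz":0,"x":-8,"y":0,"z":-80,"claw":255},{"wx":0,"wy":0,"wz":0,"x":-18,"y":0,"z":-100,"claw":255},{"wx":0,"wy":0,"wz":0,"x":-32,"y":0,"z":-120,"claw":255},{"wx":0,"wy":0,"wz":0,"x":-46,"y":0,"z":-142,"claw":255},{"wx":0,"wy":0,"wz":0,"x":-58,"y":0,"z":-160,"claw":255},{"wx":0,"wy":0,"wz":0,"x":-60,"y":0,"z":-163,"claw":255}]' 50
python3 - <<'E'
from plan import *
from dot import dot
np.set_printoptions(precision=4,suppress=True)
o_=manip.get_obs();print(o_['force'],o_['width'],o_['gripper_force'])
cs=manip.get_calibration("scene"); im=manip.capture("scene")
for k in range(3):
    q=proj(cs,rk(0,(k-2)*.037,.164))[0]; print(k,[(v,s[4],RK.inv().apply(onz(cs,v,.164)-RC)) for v,s in dot(im,q,5)[0]])
t,R,j=show([.46,.17,.50],o(180+yw/2)); 
delta([.5515,-.2417,.4547],o(180-4.3),t,R,off=0)
j=go(j,np.array([.5515,-.2417,.4547]),o(180-4.3),n=14); print(j)
E
```

```text
clock: 71.4
tool_pos: [0.3958, 0.2859, 0.4434]
eef_rot: [0.291, 0.097, 0.951, -0.028]
force: [0.2, 0.3, -3.6]
width: 0.0355
gripper_force: 51.0
[ 0.2454  0.3329 -3.6405] 0.035546581584065276 50.95198094844818
0 [([339.8, 159.0], 48, array([-0.0012, -0.0733,  0.164 ]))]
1 [([346.3, 146.1], 49, array([-0.0009, -0.0367,  0.164 ]))]
2 [([351.8, 133.0], 48, array([-0.0029,  0.0001,  0.164 ]))]
xyz [-103.7 -100.4    0.5] w [-0.2   4.24 -0.7 ]
now [-1.13  0.08  0.31  2.1   0.71  0.77  0.08] pred [-0.85  0.09  0.46  1.89 -0.04  1.17  1.1 ] err 0.0
xyz [-133.2 -400.2   45.3] w [ 0.   0.  -0.2]
[-0.1843  0.3897  0.7133  1.7078 -0.2761  1.1473  2.1023]
```

```bash
python3 -m pendant '[{"wx":-0.02,"wy":0.45,"wz":-0.07,"x":-8,"y":-8,"z":0,"claw":255},{"wx":-0.04,"wy":0.95,"wz":-0.15,"x":-20,"y":-19,"z":0,"claw":255},{"wx":-0.06,"wy":1.45,"wz":-0.25,"x":-33,"y":-32,"z":0,"claw":255},{"wx":-0.08,"wy":1.95,"wz":-0.35,"x":-46,"y":-45,"z":0,"claw":255},{"wx":-0.1,"wy":2.45,"wz":-0.42,"x":-59,"y":-58,"z":0,"claw":255},{"wx":-0.12,"wy":2.95,"wz":-0.5,"x":-72,"y":-70,"z":0,"claw":255},{"wx":-0.15,"wy":3.45,"wz":-0.57,"x":-85,"y":-82,"z":0,"claw":255},{"wx":-0.18,"wy":3.9,"wz":-0.65,"x":-96,"y":-93,"z":0,"claw":255},{"wx":-0.2,"wy":4.24,"wz":-0.7,"x":-104,"y":-100,"z":0.5,"claw":255},{"wx":-0.2,"wy":4.24,"wz":-0.7,"x":-104,"y":-100,"z":0.5,"claw":255}]' 50
python3 - <<'E'
from plan import *
show([.5515,-.2417,.4547],o(180-4.3))
E
```

```text
clock: 72.7
tool_pos: [0.461, 0.1699, 0.4985]
eef_rot: [-0.0, 0.052, 0.999, -0.002]
force: [0.9, 0.6, -3.8]
width: 0.0355
gripper_force: 50.8
xyz [-132.9 -399.8   45. ] w [-0.02 -0.   -0.21]
now [-0.84  0.1   0.46  1.89 -0.04  1.17  1.1 ] pred [-0.18  0.39  0.71  1.71 -0.28  1.15  2.1 ] err 0.0
```

```bash
python3 -m pendant '[{"wx":0,"wy":0,"wz":0,"x":-6,"y":-18,"z":0,"claw":255},{"wx":0,"wy":0,"wz":-0.1,"x":-20,"y":-60,"z":5,"claw":255},{"wx":0,"wy":0,"wz":-0.1,"x":-37,"y":-110,"z":10,"claw":255},{"wx":0,"wy":0,"wz":-0.2,"x":-54,"y":-162,"z":16,"claw":255},{"wx":0,"wy":0,"wz":-0.2,"x":-71,"y":-214,"z":22,"claw":255},{"wx":0,"wy":0,"wz":-0.2,"x":-88,"y":-266,"z":28,"claw":255},{"wx":0,"wy":0,"wz":-0.2,"x":-105,"y":-318,"z":34,"claw":255},{"wx":0,"wy":0,"wz":-0.2,"x":-121,"y":-364,"z":40,"claw":255},{"wx":0,"wy":0,"wz":-0.2,"x":-130,"y":-392,"z":44,"claw":255},{"wx":0,"wy":0,"wz":-0.2,"x":-133,"y":-400,"z":45,"claw":255}]' 50
python3 -m pendant '[{"wx":0,"wy":0,"wz":0,"x":0,"y":0,"z":10,"claw":255},{"wx":0,"wy":0,"wz":0,"x":0,"y":0,"z":30,"claw":255},{"wx":0,"wy":0,"wz":0,"x":0,"y":0,"z":50,"claw":255},{"wx":0,"wy":0,"wz":0,"x":0,"y":0,"z":65,"claw":255},{"wx":0,"wy":0,"wz":0,"x":0,"y":0,"z":72,"claw":255},{"wx":0,"wy":0,"wz":0,"x":0,"y":0,"z":74,"claw":255},{"wx":0,"wy":0,"wz":0,"x":0,"y":0,"z":74,"claw":255},{"wx":0,"wy":0,"wz":0,"x":0,"y":0,"z":74,"claw":255},{"wx":0,"wy":0,"wz":0,"x":0,"y":0,"z":74,"claw":255},{"wx":0,"wy":0,"wz":0,"x":0,"y":0,"z":74,"claw":255}]' 50
python3 - <<'E'
from plan import *
np.set_printoptions(precision=4,suppress=True)
show([.5515,-.2417,.1738+.1547],o(180-4.3))
for cam in ('scene','side'):
    c=manip.get_calibration(cam);manip.capture(cam);p,Rn=pose();b=p+Rn.apply([-.003,0,G+.1278])
    print(cam,proj(c,b),[(round(x['confidence'],2),x['at']) for x in manip.landmark_of(cam,'box0')][:3],[(round(x['confidence'],2),x['at']) for x in manip.landmark_of(cam,'bay0')])
    print('bay',proj(c,[.5545,-.2417,.046]))
E
```

```text
clock: 73.95
tool_pos: [0.5519, -0.242, 0.4536]
eef_rot: [-0.001, 0.038, 0.999, -0.001]
force: [0.6, 0.8, -3.4]
width: 0.0356
gripper_force: 51.0
clock: 75.2
tool_pos: [0.5522, -0.241, 0.3812]
eef_rot: [0.0, 0.037, 0.999, -0.001]
force: [0.6, -0.7, -2.8]
width: 0.0355
gripper_force: 51.1
xyz [ 0.7 -0.7 52.7] w [-0.01  0.01  0.01]
now [-0.15  0.47  0.68  1.78 -0.34  1.01  2.15] pred [-0.12  0.53  0.64  1.82 -0.39  0.92  2.19] err 0.0
scene [[291.621  322.0375]] [(0.92, [335.6, 184.6]), (0.64, [371.5, 349.2]), (0.54, [295.7, 323.1])] [(0.94, [293.4, 320.9]), (0.7, [345.1, 294.6]), (0.61, [370.7, 351.0]), (0.55, [321.1, 379.9])]
bay [[292.7495 322.8004]]
side [[232.1359 130.566 ]] [(0.88, [344.7, 263.6]), (0.8, [336.8, 251.8]), (0.79, [326.2, 242.4])] [(0.97, [233.2, 147.5]), (0.91, [183.0, 141.4]), (0.9, [222.3, 179.1]), (0.65, [173.1, 174.7])]
bay [[234.3469 145.7326]]
```

```bash
python3 -m pendant '[{"wx":0,"wy":0,"wz":0,"x":0.5,"y":-0.6,"z":8,"claw":255},{"wx":0,"wy":0,"wz":0,"x":0.5,"y":-0.6,"z":16,"claw":255},{"wx":0,"wy":0,"wz":0,"x":0.5,"y":-0.6,"z":24,"claw":255},{"wx":0,"wy":0,"wz":0,"x":0.5,"y":-0.6,"z":31,"claw":255},{"wx":0,"wy":0,"wz":0,"x":0.5,"y":-0.6,"z":38,"claw":255},{"wx":0,"wy":0,"wz":0,"x":0.5,"y":-0.6,"z":44,"claw":255},{"wx":0,"wy":0,"wz":0,"x":0.5,"y":-0.6,"z":48,"claw":255},{"wx":0,"wy":0,"wz":0,"x":0.5,"y":-0.6,"z":50,"claw":255},{"wx":0,"wy":0,"wz":0,"x":0.5,"y":-0.6,"z":50,"claw":255},{"wx":0,"wy":0,"wz":0,"x":0.5,"y":-0.6,"z":50,"claw":255}]' 50
python3 -c "
from plan import *
show([.5515,-.2417,.1738+.1547],o(180-4.3));print(manip.get_obs()['force'],manip.get_obs()['torque'])"
```

```text
clock: 76.75
tool_pos: [0.5518, -0.2417, 0.3312]
eef_rot: [0.0, 0.037, 0.999, -0.001]
force: [-0.1, -0.3, -3.5]
width: 0.0352
gripper_force: 51.1
xyz [ 0.3 -0.1  2.7] w [-0.01  0.01  0.01]
now [-0.12  0.53  0.65  1.82 -0.39  0.92  2.19] pred [-0.12  0.53  0.64  1.82 -0.39  0.92  2.19] err 0.0
[-0.15 -0.27 -3.53] [0.   0.01 0.05]
```

```bash
python3 -m pendant '[{"wx":0,"wy":0,"wz":0,"x":0,"y":0,"z":1,"claw":255},{"wx":0,"wy":0,"wz":0,"x":0,"y":0,"z":2,"claw":255},{"wx":0,"wy":0,"wz":0,"x":0,"y":0,"z":2.5,"claw":255},{"wx":0,"wy":0,"wz":0,"x":0,"y":0,"z":2.5,"claw":255},{"wx":0,"wy":0,"wz":0,"x":0,"y":0,"z":2.5,"claw":130},{"wx":0,"wy":0,"wz":0,"x":0,"y":0,"z":2.5,"claw":50},{"wx":0,"wy":0,"wz":0,"x":0,"y":0,"z":2.5,"claw":50},{"wx":0,"wy":0,"wz":0,"x":0,"y":0,"z":2.5,"claw":50},{"wx":0,"wy":0,"wz":0,"x":0,"y":0,"z":2.5,"claw":50},{"wx":0,"wy":0,"wz":0,"x":0,"y":0,"z":2.5,"claw":50}]' 50
python3 -m pendant '[{"wx":0,"wy":0,"wz":0,"x":0,"y":0,"z":-10,"claw":50},{"wx":0,"wy":0,"wz":0,"x":0,"y":0,"z":-30,"claw":50},{"wx":0,"wy":0,"wz":0,"x":0,"y":0,"z":-60,"claw":50},{"wx":0,"wy":0,"wz":0,"x":0,"y":0,"z":-90,"claw":50},{"wx":0,"wy":0,"wz":0,"x":20,"y":0,"z":-115,"claw":50},{"wx":0,"wy":0,"wz":0,"x":60,"y":0,"z":-130,"claw":50},{"wx":0,"wy":0,"wz":0,"x":90,"y":0,"z":-130,"claw":50},{"wx":0,"wy":0,"wz":0,"x":110,"y":0,"z":-130,"claw":50},{"wx":0,"wy":0,"wz":0,"x":110,"y":0,"z":-130,"claw":50},{"wx":0,"wy":0,"wz":0,"x":110,"y":0,"z":-130,"claw":50}]' 20
python3 - <<'E'
from plan import *
from dot import dot
np.set_printoptions(precision=4,suppress=True)
c=manip.get_calibration("wrist");im=manip.capture("wrist");q=proj(c,[.5545,-.2417,.196])[0];print("front dot",q,[(v,s[4],onz(c,v,.196)) for v,s in dot(im,q,22)[0]])
s=manip.capture("scene");d=manip.capture("side")
for cam in("scene","side"):
    print(cam,[(round(x['confidence'],2),x['at']) for x in manip.landmark_of(cam,'pot')],[(round(x['confidence'],2),x['at']) for x in manip.landmark_of(cam,'set0')])
print("pot expect",proj(manip.get_calibration("scene"),[.498,-.011,.004]))
cv2.imwrite("pics/fin.png",np.vstack([np.hstack([cv2.resize(s[60:260,220:440,::-1],(400,300)),cv2.resize(s[200:400,220:440,::-1],(400,300))]),np.hstack([cv2.resize(d[60:240,80:320,::-1],(400,300)),cv2.resize(d[140:340,230:470,::-1],(400,300))])]))
E
```

```text
clock: 78.0
tool_pos: [0.5517, -0.2416, 0.3285]
eef_rot: [0.0, 0.037, 0.999, -0.001]
force: [-0.3, -0.1, -0.2]
width: 0.0684
gripper_force: 0.0
clock: 79.25
tool_pos: [0.4427, -0.2333, 0.4594]
eef_rot: [0.001, 0.037, 0.999, -0.001]
force: [0.3, 0.6, -0.4]
width: 0.0687
gripper_force: 0.0
front dot [316.6222 311.4835] [([316.4, 312.5], 288, array([ 0.5557, -0.242 ,  0.196 ])), ([297.7, 327.0], 16, array([ 0.5722, -0.2621,  0.196 ]))]
scene [(0.58, [286.2, 243.4])] [(0.9, [316.8, 378.4]), (0.6, [342.0, 298.6])]
side [(0.86, [299.7, 182.9])] [(0.93, [225.3, 180.7]), (0.65, [185.9, 138.8]), (0.63, [384.7, 230.1])]
pot expect [[294.9359 228.1446]]
```

View pics/fin.png

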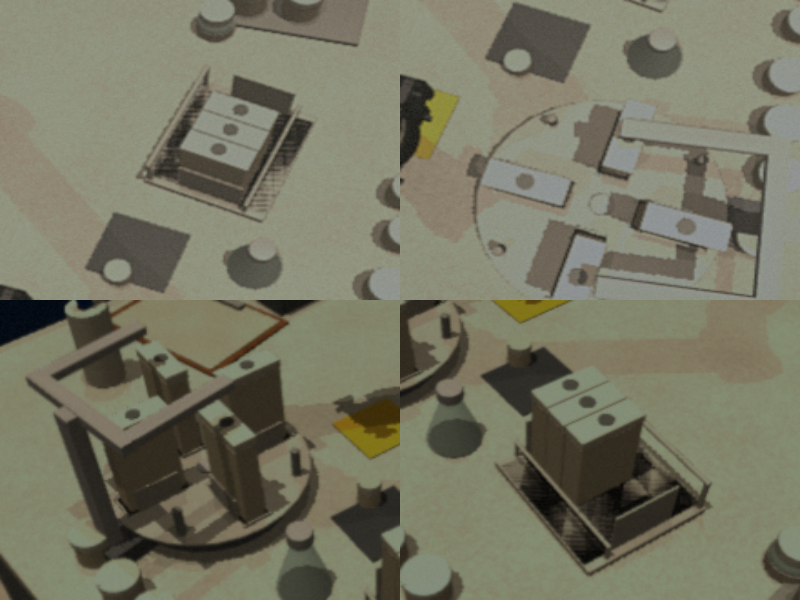

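The picture shows all four bays filled, with box tops at crop (525,180), (625,150), (685,227) and (583,272). Three stock boxes stand, and the flask and jar are untouched. However, the pot has been knocked to the mat's edge (scene ~(285,242)), so I'll move it back to the centre.

```bash
python3 - <<'E'
from plan import *
np.set_printoptions(precision=4,suppress=True)
cs=manip.get_calibration("scene");cd=manip.get_calibration("side")
print(onz(cs,(284.4,240.7),.048),onz(cs,(286.2,243.4),.004),onz(cd,(299.7,182.9),.004))
c=manip.get_calibration("wrist"); print("wrist exp",proj(c,[.463,-.037,.048]))
P=onz(cs,(284.4,240.7),.048)
show([P[0],P[1],.20+.1547],o(90),n=14)
show([P[0],P[1],.20+.1547],o(180),n=14)
E
```

```text
[ 0.486  -0.0582  0.048 ] [ 0.4862 -0.0553  0.004 ] [ 0.4932 -0.0524  0.004 ]
wrist exp [[460.595  174.8538]]
xyz [-30.6 178.  103.2] w [-0.01  0.01 10.72]
now [-0.26  0.17  0.77  1.94 -0.13  1.08  2.06] pred [-0.7   0.35  0.9   2.08 -0.35  0.88  0.41] err 0.0
xyz [-30.6 178.  103.2] w [-0.01 -0.   -0.53]
now [-0.26  0.17  0.77  1.94 -0.13  1.08  2.06] pred [-0.48  0.29  0.62  2.07 -0.22  0.85  1.84] err 0.0
```

```bash
python3 -m pendant '[{"wx":0,"wy":0,"wz":-0.1,"x":-5,"y":20,"z":0,"claw":50},{"wx":0,"wy":0,"wz":-0.2,"x":-10,"y":50,"z":0,"claw":50},{"wx":0,"wy":0,"wz":-0.3,"x":-10,"y":85,"z":0,"claw":50},{"wx":0,"wy":0,"wz":-0.5,"x":-10,"y":120,"z":10,"claw":50},{"wx":0,"wy":0,"wz":-0.5,"x":-10,"y":150,"z":25,"claw":50},{"wx":0,"wy":0,"wz":-0.5,"x":-10,"y":170,"z":40,"claw":50},{"wx":0,"wy":0,"wz":-0.5,"x":-10,"y":178,"z":50,"claw":50},{"wx":0,"wy":0,"wz":-0.5,"x":-10,"y":178,"z":50,"claw":50},{"wx":0,"wy":0,"wz":-0.5,"x":-10,"y":178,"z":50,"claw":50},{"wx":0,"wy":0,"wz":-0.5,"x":-10,"y":178,"z":50,"claw":50}]' 30
python3 - <<'E'
from plan import *
np.set_printoptions(precision=4,suppress=True)
c=manip.get_calibration("wrist");im=manip.capture("wrist")
print([(round(x['confidence'],2),x['at'],onz(c,x['at'],.004)) for x in manip.landmark_of("wrist","pot")],[(round(x['confidence'],2),onz(c,x['at'],0)) for x in manip.landmark_of("wrist","mat")])
for d in manip.cut_out("wrist","pot"):
    ys,xs=np.nonzero(d["mask"]); print(d["confidence"],d["at"],xs.min(),xs.max(),ys.min(),ys.max())
q=proj(c,[.487,-.056,.048])[0]; print("lid exp",q); g=im.mean(2)
x,y=q.astype(int); 
b=(g[y-45:y+46,x-45:x+46]>100).astype(np.uint8); n,l,s,ce=cv2.connectedComponentsWithStats(b)
for k in range(1,n):
    if 300<s[k,4]: print(ce[k]+[x-45,y-45],s[k],onz(c,ce[k]+[x-45,y-45],.048))
E
```

```text
clock: 80.85
tool_pos: [0.4653, -0.0575, 0.4087]
eef_rot: [0.001, 0.003, 1.0, -0.001]
force: [-0.6, 0.5, -0.4]
width: 0.0685
gripper_force: 0.0
[(0.62, [319.5, 181.7], array([ 0.4809, -0.0542,  0.004 ])), (0.29, [247.5, 312.7], array([ 0.6948, -0.1697,  0.004 ]))] [(0.68, array([ 0.5008, -0.0043,  0.    ])), (0.6, array([ 0.3471, -0.1693,  0.    ])), (0.28, array([0.528 , 0.2958, 0.    ]))]
0.66 [496.1, 224.9] 419 631 178 297
0.56 [318.8, 187.6] 303 334 172 208
lid exp [318.2997 195.4132]
[299.8058 196.4809] [   0    0   91   91 4244] [ 0.4882 -0.0784  0.048 ]
```

```bash
python3 - <<'E'
from plan import *
show([.485,-.0557,.034+.1547],o(180),n=14)
E
python3 -m pendant '[{"wx":0,"wy":0,"wz":0,"x":-10,"y":1,"z":20,"claw":50},{"wx":0,"wy":0,"wz":0,"x":-19.5,"y":1.5,"z":50,"claw":50},{"wx":0,"wy":0,"wz":0,"x":-19.5,"y":1.5,"z":90,"claw":50},{"wx":0,"wy":0,"wz":0,"x":-19.5,"y":1.5,"z":130,"claw":50},{"wx":0,"wy":0,"wz":0,"x":-19.5,"y":1.5,"z":160,"claw":50},{"wx":0,"wy":0,"wz":0,"x":-19.5,"y":1.5,"z":170,"claw":50},{"wx":0,"wy":0,"wz":0,"x":-19.5,"y":1.5,"z":170,"claw":50},{"wx":0,"wy":0,"wz":0,"x":-19.5,"y":1.5,"z":170,"claw":50},{"wx":0,"wy":0,"wz":0,"x":-19.5,"y":1.5,"z":170,"claw":50},{"wx":0,"wy":0,"wz":0,"x":-19.5,"y":1.5,"z":170,"claw":50}]' 25
python3 - <<'E'
from plan import *
show([.485,-.0557,.034+.1547],o(180),n=14)
E
```

```text
xyz [-19.7   1.6 219.8] w [-0.01  0.   -0.04]
now [-0.51  0.16  0.63  2.06 -0.11  0.96  1.74] pred [-0.29  0.58  0.41  2.14 -0.47  0.5   2.05] err 0.0
clock: 82.3
tool_pos: [0.485, -0.0553, 0.2389]
eef_rot: [0.001, 0.002, 1.0, -0.001]
force: [-0.3, -1.3, -0.6]
width: 0.0688
gripper_force: 0.0
xyz [ 0.  -0.3 50.2] w [-0.01  0.01 -0.03]
now [-0.36  0.49  0.49  2.13 -0.4   0.61  1.98] pred [-0.29  0.58  0.41  2.14 -0.47  0.51  2.05] err 0.0
```

```bash
python3 -m pendant '[{"wx":0,"wy":0,"wz":0,"x":0,"y":0,"z":20,"claw":50},{"wx":0,"wy":0,"wz":0,"x":0,"y":0,"z":40,"claw":50},{"wx":0,"wy":0,"wz":0,"x":0,"y":0,"z":49,"claw":50},{"wx":0,"wy":0,"wz":0,"x":0,"y":0,"z":49,"claw":100},{"wx":0,"wy":0,"wz":0,"x":0,"y":0,"z":49,"claw":120},{"wx":0,"wy":0,"wz":0,"x":0,"y":0,"z":49,"claw":255},{"wx":0,"wy":0,"wz":0,"x":0,"y":0,"z":49,"claw":255},{"wx":0,"wy":0,"wz":0,"x":0,"y":0,"z":49,"claw":255},{"wx":0,"wy":0,"wz":0,"x":0,"y":0,"z":35,"claw":255},{"wx":0,"wy":0,"wz":0,"x":0,"y":0,"z":25,"claw":255}]' 25
python3 -m pendant '[{"wx":0,"wy":0,"wz":0,"x":-3,"y":10,"z":0,"claw":255},{"wx":0,"wy":0,"wz":0,"x":-8,"y":28,"z":0,"claw":255},{"wx":0,"wy":0,"wz":0,"x":-13,"y":43,"z":0,"claw":255},{"wx":0,"wy":0,"wz":0,"x":-14,"y":48,"z":0,"claw":255},{"wx":0,"wy":0,"wz":0,"x":-14,"y":48,"z":0,"claw":255},{"wx":0,"wy":0,"wz":0,"x":-14,"y":48,"z":10,"claw":255},{"wx":0,"wy":0,"wz":0,"x":-14,"y":48,"z":19,"claw":255},{"wx":0,"wy":0,"wz":0,"x":-14,"y":48,"z":23.5,"claw":255},{"wx":0,"wy":0,"wz":0,"x":-14,"y":48,"z":23.5,"claw":255},{"wx":0,"wy":0,"wz":0,"x":-14,"y":48,"z":23.5,"claw":255}]' 25
python3 -m pendant '[{"wx":0,"wy":0,"wz":0,"x":0,"y":0,"z":0.5,"claw":200},{"wx":0,"wy":0,"wz":0,"x":0,"y":0,"z":0.5,"claw":50},{"wx":0,"wy":0,"wz":0,"x":0,"y":0,"z":0.5,"claw":50},{"wx":0,"wy":0,"wz":0,"x":0,"y":0,"z":0.5,"claw":50},{"wx":0,"wy":0,"wz":0,"x":0,"y":0,"z":-10,"claw":50},{"wx":0,"wy":0,"wz":0,"x":0,"y":0,"z":-45,"claw":50},{"wx":0,"wy":0,"wz":0,"x":0,"y":0,"z":-95,"claw":50},{"wx":0,"wy":0,"wz":0,"x":0,"y":0,"z":-150,"claw":50},{"wx":0,"wy":0,"wz":0,"x":40,"y":0,"z":-180,"claw":50},{"wx":0,"wy":0,"wz":0,"x":70,"y":0,"z":-180,"claw":50}]' 25
python3 - <<'E'
from plan import *
np.set_printoptions(precision=4,suppress=True)
for cam in("scene","side","wrist"):
    manip.capture(cam);c=manip.get_calibration(cam)
    print(cam,[(round(x['confidence'],2),onz(c,x['at'],.004)) for x in manip.landmark_of(cam,'pot')],[(round(x['confidence'],2),onz(c,x['at'],.0)) for x in manip.landmark_of(cam,'mat')])
    if cam!="wrist": print([(round(x['confidence'],2),onz(c,x['at'],.046)) for x in manip.landmark_of(cam,'set0')])
    for d in manip.cut_out(cam,"pot"):
        ys,xs=np.nonzero(d["mask"]); print(round(d["confidence"],2),xs.min(),xs.max(),ys.min(),ys.max())
    print("exp upright",proj(c,[[.499,-.008,.004],[.499,-.008,.048]]).ravel())
E
```

```text
clock: 83.55
tool_pos: [0.4848, -0.0555, 0.2142]
eef_rot: [0.0, 0.002, 1.0, -0.001]
force: [0.3, 0.9, -1.0]
width: 0.0371
gripper_force: 25.3
clock: 84.8
tool_pos: [0.4987, -0.008, 0.1894]
eef_rot: [-0.0, 0.003, 1.0, -0.001]
force: [-0.9, -1.1, -1.1]
width: 0.0372
gripper_force: 25.6
clock: 86.05
tool_pos: [0.4283, -0.0074, 0.372]
eef_rot: [0.002, 0.002, 1.0, 0.0]
force: [-0.4, 0.1, -1.2]
width: 0.0687
gripper_force: 0.0
scene [(0.79, array([ 0.498 , -0.0134,  0.004 ]))] [(0.71, array([ 0.6405, -0.3437,  0.    ])), (0.63, array([ 0.4931, -0.0101,  0.    ])), (0.6, array([ 0.3396, -0.1716,  0.    ])), (0.55, array([ 0.5562, -0.2354,  0.    ]))]
[(0.89, array([ 0.637 , -0.3387,  0.046 ])), (0.61, array([ 0.649 , -0.1568,  0.046 ])), (0.57, array([ 0.5584, -0.2442,  0.046 ]))]
0.56 287 301 215 233
0.23 333 373 121 147
exp upright [295.5948 227.1407 294.5794 222.718 ]
side [(0.78, array([ 0.495 , -0.0119,  0.004 ]))] [(0.84, array([ 0.3558, -0.1722,  0.    ])), (0.55, array([ 0.4875, -0.0067,  0.    ]))]
[(0.83, array([ 0.6558, -0.1591,  0.046 ])), (0.72, array([ 0.631 , -0.3526,  0.046 ]))]
0.87 303 317 176 197
exp upright [309.9343 193.2163 310.2604 181.126 ]
wrist [(0.64, array([ 0.4904, -0.0082,  0.004 ]))] [(0.97, array([ 0.5039, -0.0099,  0.    ])), (0.82, array([ 0.3494, -0.1718,  0.    ]))]
0.56 300 333 218 260
exp upright [316.67   230.8599 316.5279 246.6225]
```

```bash
python3 - <<'E'
from plan import *
from dot import dot
cs=manip.get_calibration("scene"); im=manip.capture("scene")
ok=[len(dot(im,proj(cs,rk(0,(k-2)*.037,.164))[0],5)[0]) for k in range(3)]
print(ok,manip.get_obs()['qvel'].round(3))
print(manip.sign_off())
E
```

```text
[1, 1, 1] [-0.   -0.01  0.    0.    0.   -0.   -0.  ]
the job is handed in; nothing more can be done
None
```

I handed the job in at about 86 s: by the last pictures and measurements every bay holds one upright box (box4 in bay3, box3 in bay1), and the pot, which got knocked to the mat's edge mid-run, is back upright at the mat's centre, though the judge's verdict was not shown.

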